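# Hang the last two slats of a shingled chip guard

### The job

Finish the middle bay of the sloping chip guard. First hook the lip of the slat that lies loose in the second course with shut fingers and draw it gently down the slope, never gripping it, until you feel its hooks drop into the hidden slot of its keeper and catch. Then pick up the last slat from the counter, lay it squarely between the two hung slats of the third course, lapping the head of the first one and about 2 cm above its line, let go of it, and draw it down in the same way until it has dropped in and caught, leaving the hung neighbours where they are.

Things in the scene. Friction and masses are not known exactly. Their poses are not given: they have to be found in the camera images.
- guard: fixed sloping chip guard: grey deck 255 mm long, 340 wide, rising at 20 degrees away from the robot. Origin: middle of the deck's lower edge, on its top face, 30 mm above the counter; x up the slope, y left, z square off the deck. Three bays of slats (y = -108, 0, 108 mm) lap like shingles, 60 mm exposed. The first course (tails at x = 0) and the outer slats of the second (x = 60) are fixed.
- line_2 (a point): nominal exposure line of the second course, middle bay (guard x 60 mm, 11.7 mm off the deck) and the axes of slat_a when home, 0.067 rad flatter than the deck. A hidden keeper on the deck, set up to 6 mm up or down from nominal, fixes slat_a's true place: the hooks slide on its 3.5 mm plate, drop off into a 10 mm slot and meet a 5 mm batten, slat_a's origin then -6 to +10 mm along x.
- line_3 (a point): nominal exposure line of the third course, middle bay, 60 mm up the slope from line_2, and the axes of slat_b when home. It has its own keeper, set separately within 6 mm; slat_b stays on the keeper's plate if laid 13 to 30 mm above the line. In line with the tails of hung_left and hung_right; between these there are about 120 mm for the 96 mm slat.
- slat_a: steel slat, same shape as slat_b, lying loose on the guard in the middle bay, tail about 12 to 24 mm above line_2 on the first course, a little askew, hooks on the keeper's plate, so that its head is about 5 mm higher than when home (tilted about 0.055 rad from line_2). It stays where it is left. Drawing it takes about 1 to 4 N; when caught it stops firmly: leave off at 6 to 10 N, never pull with 20 N.
- slat_b: steel slat 90 mm long (x), 96 wide (y), 4 thick, 0.35 kg, lying on the counter on its tail edge and hooks. Origin: middle of the underside at the tail edge; x to the head, z out of the top face. Lip on the tail edge: x 0 to 8 mm, 80 wide, top 19 mm above the underside. Two hooks under the head, 6 mm deep, x 82 to 88 mm. A red line crosses the top 58 mm from the tail.
- hung_left: slat like slat_b, hung loose on a batten in the third course of the left bay; leave it there. Origin and axes as slat_b.
- hung_right: slat like slat_b, hung loose on a batten in the third course of the right bay; leave it there. Origin and axes as slat_b.

How it is judged (in metres and radians):
On the way, in this order (a step that is already met when the one before it is completed fails the run):
1. slat_a hangs home on its line, while slat_b has not been laid yet (x of slat_a in the frame of line_2 between -0.0085 and 0.0115 m and y of slat_a in the frame of line_2 between -0.01 and 0.01 m and z of slat_a in the frame of line_2 between -0.0025 and 0.0025 m and angle between the y axis of slat_a and the y axis of line_2, either way round below 0.04 rad and angle between the z axis of slat_a and the z axis of line_2, either way round below 0.025 rad and distance between slat_b and line_3 above 0.1 m), for 0.2 s.
2. slat_b lies in the bay above its line, lapping slat_a, and the fingers have let go of it (x of slat_b in the frame of line_3 between 0.012 and 0.032 m and y of slat_b in the frame of line_3 between -0.015 and 0.015 m and z of slat_b in the frame of line_3 between -0.007 and 0.007 m and contact force between the fingers and slat_b below 0.1 N), for 0.2 s.
3. slat_b hangs home on its line (x of slat_b in the frame of line_3 between -0.0085 and 0.0115 m and y of slat_b in the frame of line_3 between -0.01 and 0.01 m and z of slat_b in the frame of line_3 between -0.0025 and 0.0025 m and angle between the y axis of slat_b and the y axis of line_3, either way round below 0.04 rad and angle between the z axis of slat_b and the z axis of line_3, either way round below 0.025 rad), for 0.2 s.
At the end, for the whole second after the job is handed in: slat_a and slat_b hang at line_2 and line_3: hooks dropped in (flat within 0.025 rad), tails 8.5 mm below to 11.5 mm above the nominal line, within 2.5 mm of it in height, 10 mm sideways, square within 0.04 rad; released and at rest; hung neighbours not moved over 6 mm (all of step 3 and x of slat_a in the frame of line_2 between -0.0085 and 0.0115 m and y of slat_a in the frame of line_2 between -0.01 and 0.01 m and z of slat_a in the frame of line_2 between -0.0025 and 0.0025 m and angle between the y axis of slat_a and the y axis of line_2, either way round below 0.04 rad and angle between the z axis of slat_a and the z axis of line_2, either way round below 0.025 rad and contact force between the fingers and slat_a below 0.1 N and contact force between the fingers and slat_b below 0.1 N and linear speed of each of slat_a, slat_b below 0.01 m/s); the robot touches nothing.
It fails at once if slat_a is gripped or pulled with more than 20 N (contact force between the fingers and slat_a above 20 N).
It fails at once if slat_b is gripped or pulled with more than 20 N at its line (contact force between the fingers and slat_b above 20 N and x of slat_b in the frame of line_3 between -0.03 and 0.0115 m and y of slat_b in the frame of line_3 between -0.015 and 0.015 m and z of slat_b in the frame of line_3 between -0.006 and 0.006 m).
It fails at once if a hung neighbour is moved more than 6 mm (distance of any of hung_left, hung_right from where it was at the start of the episode above 0.006 m).
It also fails if it takes over 58 s, if anything falls off the work surface, if the arm or the gripper's body presses on something with over 40 N, if the wrist force passes 120 N, or if a joint passes its speed limit or range.

### The arm

A 7-joint arm with a two-finger parallel gripper is mounted at the origin on a cart in front of the work surface, level with it; the furniture and walls round the work are solid. World frame = base frame: x ahead of the robot, y to its left, z up, the work surface at z = 0. Lengths are in mm, angles in rad, forces in N, time in s.
With the tool pointing down it reaches from about 400 to 850 mm from the base axis. Payload 6.9 kg.
Tool frame: the origin (TCP) lies midway between the tips of the shut fingers; the grasp point (between the pads) lies 19 mm behind it; z points along the fingers, y is the line along which they close (so a half turn about z gives the same grasp; the last joint's range is limited). The gripper opens to 85 mm and grips with 20 to 120 N. Pads are 22 mm wide; open, the fingers measure 114 mm over their backs; the gripper's body (76 mm by 85 mm) begins 54 mm behind the grasp point. The pads swing forward as they close: fully open they stand 13 mm farther back than shut.
Start: joints at [-1.181, 0.507, -0.238, 1.5, 0.126, 1.149, -0.155], TCP at [175.023, 599.982, 231.275] pointing down, gripper open.
Joint ranges: [-3.08, 3.08], [-0.24, 2.05], [-1.43, 1.35], [0, 2.5], [-1.52, 4.66], [0.17, 1.96], [-2.89, 2.89]. Speed limits (rad/s): [2.39, 2.39, 3.14, 3.14, 3.14, 3.14, 3.14].

### API

Orientations are given as a unit quaternion [x, y, z, w].
In Python, from cell import ctrl gives the robot as it stands.
- The arm moves only by the shell command python3 -m inch 'ROWS' [FORCE]. ROWS is JSON, a list of rows, each an object with "offset": the shift along the tool's x, y, z in units of 0.15 m (1.0 is 0.15 m), a list of three; "rot": the turn, a rotation vector about the tool's x, y, z in units of 90 degrees (1.0 is 90 degrees), a list of three; "fingers": the closure, from -1 (fully open) to 1 (shut). A call has 1 to 5 rows; each row shifts and turns the commanded pose from where the row before left it, along the tool's axes as they then stand; what a row does not reach is not made up. A row lasts 1/12 s, in which the tool goes at most 41.7 mm and 7.16 degrees, less where a joint would pass 70% of its speed; a pose out of reach is approached as far as the arm can. A call with a number of a shift or a turn outside -1 to 1 is refused whole. A call with a gripper value outside its range is refused whole. The fingers move at their own pace and stop on an object; FORCE is the grip in N (left out, the last holds). Time passes only in rows, so rows that do not move let the fingers close. It gives the time, the measured TCP pose, the force, the opening and the grip force at its end, in the units of the state.
- ctrl.get_state(): the state, without advancing time (a new reading comes with each control period).
- ctrl.get_image(name): name is "scene" or "top" or "wrist"; returns a dict with "color" (384x512x3 uint8, blue, green, red), "fx", "fy", "cx", "cy" (pixels), "k1" (the pictures are not rectified: a ray, as slopes to the right and down, at radius r is drawn at 1 + k1 r^2 times it, then the intrinsics apply), "eye" and "orientation" of the camera in the world. Camera axes: x right, y down, z forward; pixel columns grow to the right and rows downward; lengths in mm; the calibration is good to about 2 mm. A picture is of the moment at which its call begins. There is no depth.
- ctrl.close_job(): hands the job in; it is judged then, once.
Trained networks look in the newest picture that a camera, given by its name, has taken for a name from the list of things; names that differ only in an ending like _2 or _b are one class to them, and where a whole thing is asked for, a point or a joint stands for the part that bears it (a point fixed in the world has none). Each returns a list of dicts, best first, with "p" (0 to 1); they miss things now and then, are a little off and sometimes report something else, mostly with a low value. They report only what shows in the picture. A call takes as long as a camera call.
- ctrl.silhouettes(name, camera): "region" (384x512 bool, what is visible of it) and "rect" ([centre column, centre row, width, height] in pixels, round what is visible of it).
The state is a dict: "time": time; "joints": joint angles; "qd": joint speeds; "joint_efforts": joint torques, N m; "position": TCP position; "tool_rot": TCP orientation; "force": force on the tool from outside, world axes, zero at the start; "wrist_torque": the same for the moment, N m; "finger_gap": opening from 0.0 (shut) to 1.0 (fully open); "gripper_force": force on a finger pad.
Only numpy, scipy, OpenCV 4.12 (cv2) and the standard library are available. Lean on these libraries where they do the work, as an engineer would, in place of code of your own. Each camera call takes 0.05 s, during which the arm holds its last target. There are 200 camera calls.

## Working session

There is one attempt and no reset: what is moved stays moved. The work goes in short steps, Python scripts to look and compute and a shell command to move; the robot and the scene stay as the last step left them, time stands still between calls to the robot, and variables do not carry over. Pictures are saved under pics/ and viewed, at most 10 in all, crops included, and the job is handed in when it is done.

```bash
ls; mkdir -p pics; cat > h.py <<'E'
import numpy as np, cv2
from scipy.spatial.transform import Rotation as R
from cell import ctrl
def ray(im,u,v):
    x=(u-im['cx'])/im['fx'];y=(v-im['cy'])/im['fy']
    a,b=x,y
    for _ in range(20):
        s=1+im['k1']*(a*a+b*b);a,b=x/s,y/s
    d=R.from_quat(im['orientation']).apply([a,b,1.]);return np.array(im['eye']),d
def proj(im,P):
    p=R.from_quat(im['orientation']).inv().apply(np.atleast_2d(P)-np.array(im['eye']))
    a,b=p[:,0]/p[:,2],p[:,1]/p[:,2];s=1+im['k1']*(a*a+b*b)
    return np.c_[im['cx']+im['fx']*a*s,im['cy']+im['fy']*b*s]
def onplane(im,u,v,p0,n):
    e,d=ray(im,u,v);return e+d*(np.dot(np.array(p0)-e,n)/np.dot(d,n))
E
python3 - <<'E'
from h import *
t=[]
for c in ["scene","top"]:
    im=ctrl.get_image(c);t.append(im['color'])
    print(c,{k:np.round(v,4).tolist() for k,v in im.items() if k!='color'})
    for n in ["guard","slat_a","hung_left"]:
        for d in ctrl.silhouettes(n,c): print(n,round(d['p'],2),np.round(d['rect']),d['region'].sum())
    cv2.imwrite(f'pics/{c}0.png',cv2.resize(im['color'],(768,576)))
print(ctrl.get_state())
E
```

```text
pics
scene {'fx': 477.9882, 'fy': 477.9882, 'cx': 256.1091, 'cy': 191.588, 'k1': 0.0274, 'eye': [-295.0776, -566.3742, 619.1991], 'orientation': [0.7694, -0.418, 0.2397, -0.4193]}
guard 0.67 [229. 177. 178. 119.] 8594
slat_a 0.85 [224. 168.  54.  31.] 1231
slat_a 0.6 [386. 264.  55.  41.] 1575
slat_a 0.55 [230. 177. 176. 120.] 8430
hung_left 0.81 [197. 140.  50.  35.] 1004
top {'fx': 381.277, 'fy': 381.277, 'cx': 253.2818, 'cy': 192.1852, 'k1': -0.0107, 'eye': [307.6962, -128.4527, 905.7087], 'orientation': [0.7055, -0.7041, 0.0482, -0.0648]}
guard 0.64 [200. 164. 162. 126.] 10867
slat_a 0.62 [200. 174.  50.  44.] 1766
slat_a 0.57 [378. 189.  46.  40.] 1520
hung_left 0.67 [154. 154.  51.  44.] 1834
{'time': 0.4, 'joints': array([-1.18152382,  0.50761287, -0.23762408,  1.50034362,  0.12566489,
        1.14887419, -0.15477805]), 'qd': array([-0.00174495, -0.00012031,  0.0013429 , -0.00321896, -0.00066125,
       -0.00104126,  0.00177666]), 'joint_efforts': array([ 1.46763174e-03, -6.19709444e+01, -2.18131229e+00, -2.49639416e+01,
        1.38830667e-02,  4.73133943e-03,  2.11843803e-05]), 'position': array([174.96580583, 599.92751669, 231.15598629]), 'tool_rot': array([ 1.41400123e-01,  9.89952518e-01, -1.25730575e-04, -4.53305850e-05]), 'force': array([-0.12416033,  0.56213578,  0.15563849]), 'wrist_torque': array([-0.02512254,  0.00122984,  0.00226315]), 'gripper_force': 0.0, 'finger_gap': 1.0010083158847083}
```

View pics/top0.png

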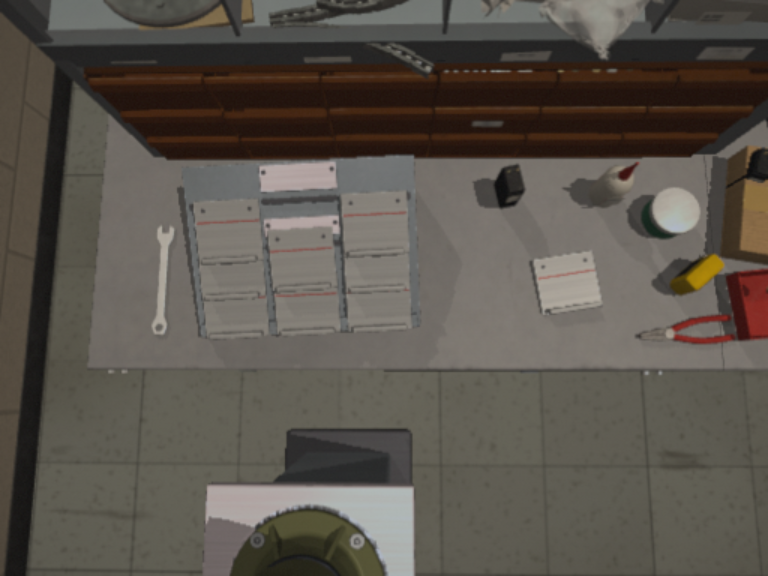

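View pics/scene0.png

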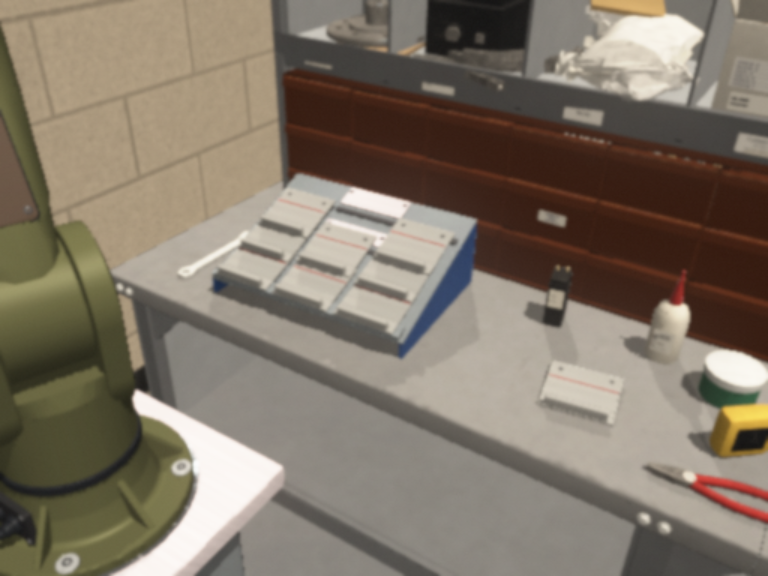

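The top view shows the guard at about (185–418, 157–335) in display pixels, with the loose slat_a at (303, 258) and the hung slats at (228, 228) and (376, 220). slat_b lies on the counter at (567, 282), its tail and lip towards the robot. The scene view agrees. Next I'll fit poses from corner picks.

```bash
cat >> h.py <<'E'
def gpose(p):
    Rg=R.from_euler('z',p[2])*R.from_euler('y',-np.deg2rad(20)); return Rg,np.array([p[0],p[1],30.])
def g2w(p,P):
    Rg,o=gpose(p); return Rg.apply(np.atleast_2d(P))+o
E
python3 - <<'E'
from h import *
from scipy.optimize import least_squares
top=ctrl.get_image("top");sc=ctrl.get_image("scene")
D=np.array([[0,-170,0],[255,-170,0],[255,170,0],[0,170,0]],float)
tp=np.array([[418,327],[415,155],[185,166],[201,338]])/1.5
sp=np.array([[400,346],[476,219],[297,175],[217,281]])/1.5
def f(p): 
    W=g2w(p,D); return np.r_[(proj(top,W)-tp).ravel(),(proj(sc,W)-sp).ravel()]
s=least_squares(f,[600,60,0.]);print(s.x,np.round(s.fun.reshape(-1,2),1).tolist())
# slat b on counter: top face corner at z~10 tail z 4, head 10; pitch
B=[]
for u,v in [(532,259),(592,251),(603,303),(541,313)]:
    B.append(onplane(top,u/1.5,v/1.5,[0,0,9],[0,0,1]))
print(np.round(B,1))
W=lambda P:np.array(P)
# crops
c=cv2.resize(top['color'][95:235,115:285],(0,0),fx=4.2,fy=4.2,interpolation=cv2.INTER_CUBIC);cv2.imwrite('pics/topc.png',c)
for n,u,v in [("left tail",197,263),("left tail r",258,260),("right tail l",350,255),("right tail r",412,248)]: print(n)
E
```

```text
[ 3.81981725e+02 -2.38482594e+00  4.43278384e-02] [[2.7, -0.3], [0.9, 0.8], [-0.9, 0.9], [0.5, -1.4], [0.7, -1.3], [0.7, 0.4], [0.5, -1.5], [-4.5, -3.1]]
[[ 499.7 -349.1    9. ]
 [ 512.6 -444.8    9. ]
 [ 429.  -457.4    9. ]
 [ 413.1 -359.8    9. ]]
left tail
left tail r
right tail l
right tail r
```

View pics/topc.png

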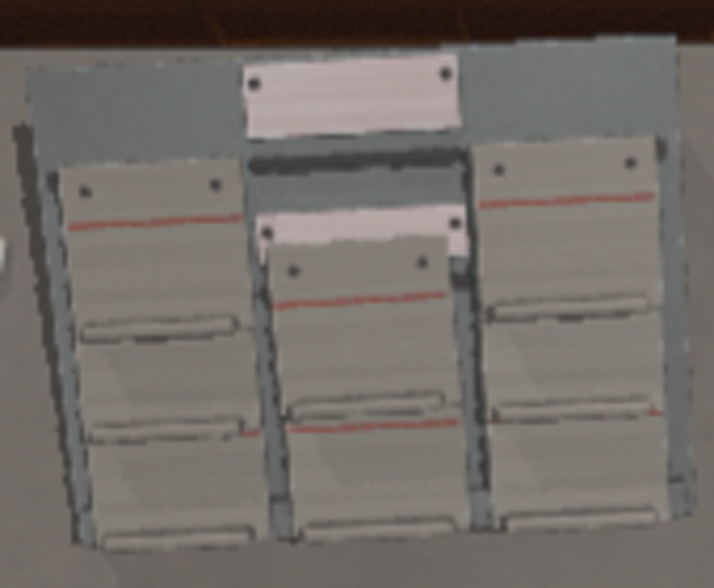

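The guard fits at about x 382, y −2, yaw 0.044. In the crop slat_a's lip is at (365, 405) and the third-course lips are at (160, 328) and (570, 308). slat_b's corners measure about 97 × 86 mm, as they should. Next I'll move over the guard for a close look.

```bash
A='{"offset":[-0.172,-0.21,-0.025],"rot":[0,0,0],"fingers":1}'
python3 -m inch '[{"offset":[-0.172,-0.21,-0.025],"rot":[0,0,0],"fingers":1},{"offset":[-0.172,-0.21,-0.025],"rot":[0,0,0],"fingers":1},{"offset":[-0.172,-0.21,-0.025],"rot":[0,0,0],"fingers":1},{"offset":[-0.172,-0.21,-0.025],"rot":[0,0,0],"fingers":1},{"offset":[-0.172,-0.21,-0.025],"rot":[0,0,0],"fingers":1}]'
python3 -m inch '[{"offset":[-0.172,-0.21,-0.025],"rot":[0,0,0],"fingers":1},{"offset":[-0.172,-0.21,-0.025],"rot":[0,0,0],"fingers":1},{"offset":[-0.172,-0.21,-0.025],"rot":[0,0,0],"fingers":1},{"offset":[-0.172,-0.21,-0.025],"rot":[0,0,0],"fingers":1},{"offset":[-0.172,-0.21,-0.025],"rot":[0,0,0],"fingers":1}]'
python3 -m inch '[{"offset":[-0.172,-0.21,-0.025],"rot":[0,0,0],"fingers":1},{"offset":[-0.172,-0.21,-0.025],"rot":[0,0,0],"fingers":1},{"offset":[-0.172,-0.21,-0.025],"rot":[0,0,0],"fingers":1},{"offset":[-0.172,-0.21,-0.025],"rot":[0,0,0],"fingers":1},{"offset":[-0.172,-0.21,-0.025],"rot":[0,0,0],"fingers":1}]'
python3 -m inch '[{"offset":[0,0,0],"rot":[0,0,0.079],"fingers":1},{"offset":[0,0,0],"rot":[0,0,0.079],"fingers":1},{"offset":[0,0,0],"rot":[0,0,0.079],"fingers":1},{"offset":[0,0,0],"rot":[0,0,0.079],"fingers":1},{"offset":[0,0,0],"rot":[0,0,0.079],"fingers":1}]'
python3 -m inch '[{"offset":[0,0,0],"rot":[0,0,0.079],"fingers":1},{"offset":[0,0,0],"rot":[0,0,0.079],"fingers":1},{"offset":[0,0,0],"rot":[0,0,0.079],"fingers":1},{"offset":[0,0,0],"rot":[0,0,0.079],"fingers":1},{"offset":[0,0,0],"rot":[0,0,0.079],"fingers":1}]'
python3 - <<'E'
from h import *
im=ctrl.get_image("wrist");cv2.imwrite('pics/w1.png',cv2.resize(im['color'],(800,600),interpolation=cv2.INTER_CUBIC))
print({k:np.round(v,4).tolist() for k,v in im.items() if k!='color'})
s=ctrl.get_state();Rm=R.from_quat(s['tool_rot']);print(Rm.as_matrix().round(3),s['joints'].round(2),s['position'])
print('cam in tool',Rm.inv().apply(np.array(im['eye'])-s['position']))
E
```

```text
time: 0.92
position: [255.1, 410.8, 250.2]
tool_rot: [0.141, 0.99, 0.0, 0.0]
force: [0.2, 0.1, 1.1]
finger_gap: 0.303
gripper_force: 0.0
time: 1.33
position: [334.8, 223.5, 269.3]
tool_rot: [0.141, 0.99, 0.0, 0.0]
force: [1.8, 0.2, 0.6]
finger_gap: -0.002
gripper_force: 0.0
time: 1.75
position: [414.5, 36.0, 288.2]
tool_rot: [0.141, 0.99, 0.0, 0.001]
force: [0.5, 0.6, -0.1]
finger_gap: 0.0
gripper_force: 0.0
time: 2.17
position: [414.2, 37.9, 287.7]
tool_rot: [0.44, 0.898, 0.0, 0.0]
force: [-0.1, -0.4, -0.0]
finger_gap: -0.0
gripper_force: 0.0
time: 2.58
position: [414.2, 38.1, 287.7]
tool_rot: [0.693, 0.721, 0.0, 0.0]
force: [0.2, -0.9, -0.4]
finger_gap: 0.002
gripper_force: 0.0
{'fx': 304.6213, 'fy': 304.6213, 'cx': 258.8623, 'cy': 189.3992, 'k1': 0.0265, 'eye': [410.2946, 105.0739, 430.7773], 'orientation': [0.9908, 0.0197, 0.0029, 0.1337]}
[[-0.031  1.     0.   ]
 [ 1.     0.031  0.   ]
 [ 0.     0.    -1.   ]] [-0.35  0.13  0.23  1.91 -0.03  1.11 -0.08] [414.18779477  38.05873781 287.69416724]
cam in tool [  67.13030288   -1.77507562 -143.07108427]
```

View pics/w1.png

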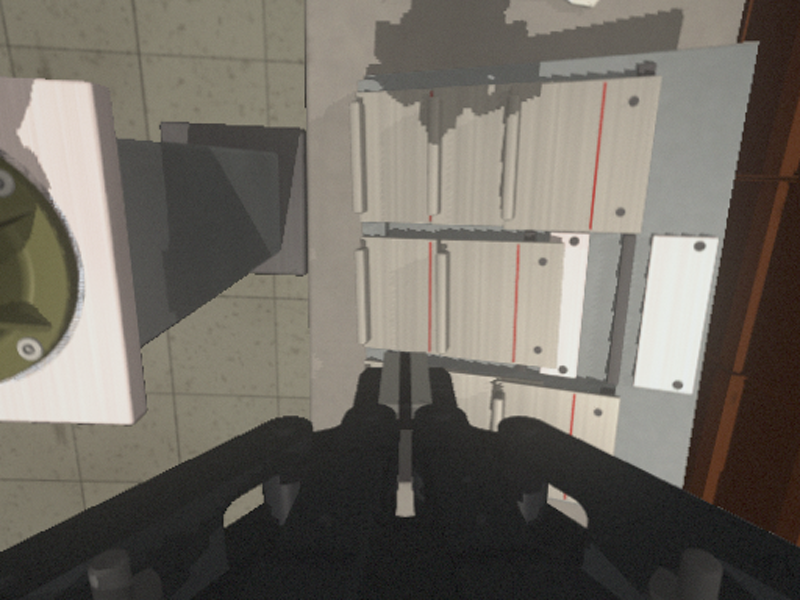

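The wrist view shows slat_a's lip at columns 437–447, rows 253–352, and its red line at (518, 247)–(515, 361). The first-course lip is at 357–368. The shut fingers are at the bottom, near (405, 370). I'll refine the guard and slat_a poses from this view.

```bash
python3 - <<'E'
from h import *
from scipy.optimize import least_squares
im=ctrl.get_image("wrist");k=1.5625
G=np.array([[0,40,30.7],[0,-40,30.7],[0,148,30.7],[0,68,30.7],[60,148,30.7],[60,68,30.7],[58,48,11.8],[58,-48,11.8],[255,170,0]],float)
px=np.array([[356,248],[360,344],[350,100],[358,213],[428,97],[429,215],[430,240],[428,350],[757,42]])/k
s=least_squares(lambda p:(proj(im,g2w(p,G))-px).ravel(),[382,-2,.044],loss='soft_l1')
p=s.x;print(p,((proj(im,g2w(p,G))-px)*k).round(1).tolist())
np.save('g.npy',p)
Rg,o=gpose(p)
def gp(u,v,z):
    n=Rg.apply([0,0,1]);return Rg.inv().apply(onplane(im,u/k,v/k,o+n*z,n)-o)
for nm,u,v,z in [('a lip outer up',437,253,32),('a lip outer lo',437,351,32),('a red up',518,247,15.5),('a red lo',515,362,15.5),('L3 lip up',509,97,30.7),('L3 lip lo',505,218,30.7),('L3 red u',604,83,11.8),('L3 red l',590,229,11.8),('R3 lip',493,388,30.7),('R3 red u',575,394,11.8)]:
    print(nm,gp(u,v,z).round(1))
print(g2w(p,[[85,0,30],[140,0,30]]))
E
```

```text
[3.85755992e+02 7.23767264e-01 3.68067077e-02] [[-1.3, 0.7], [-2.1, -0.2], [-0.6, 1.0], [-4.6, -0.3], [0.6, -0.4], [-1.3, 0.0], [2.3, -1.5], [3.2, 3.3], [6.7, -0.2]]
a lip outer up [67.8 40.6 32. ]
a lip outer lo [ 68.8 -36.8  32. ]
a red up [124.1  45.3  15.5]
a red lo [126.9 -44.5  15.5]
L3 lip up [114.4 145.   30.7]
L3 lip lo [115.9  67.5  30.7]
L3 red u [170.9 152.2  11.8]
L3 red l [171.5  59.6  11.8]
R3 lip [113.2 -61.7  30.7]
R3 red u [172.2 -65.7  11.8]
[[455.32211191   3.285424    87.26249081]
 [506.97020159   5.18727906 106.07359869]]
```

```bash
cat >> h.py <<'E'
def to_g(pt):
    """tool-axis offset units to reach guard point pt, from measured pose"""
    p=np.load('g.npy');s=ctrl.get_state();Rt=R.from_quat(s['tool_rot'])
    d=Rt.inv().apply(g2w(p,pt)[0]-s['position']); Rg,o=gpose(p)
    gt=Rg.inv()*Rt
    print('units',(d/150).round(3),'mm',d.round(1),'now g',Rg.inv().apply(s['position']-o).round(1),
     'toolz in g',gt.apply([0,0,1]).round(3),'tooly',gt.apply([0,1,0]).round(3),'Fg',Rg.inv().apply(s['force']).round(2),'t',s['time'],'j',s['joints'].round(2))
E
python3 -m inch '[{"offset":[0,0.1,0],"rot":[-0.074,0,0],"fingers":1},{"offset":[0,0.1,0],"rot":[-0.074,0,0],"fingers":1},{"offset":[0,0,0],"rot":[-0.074,0,0],"fingers":1},{"offset":[0,0,0],"rot":[0,0,0],"fingers":1}]'
python3 -c "
from h import *
to_g([105,0,60]);to_g([105,0,22])"
```

```text
time: 3.02
position: [439.3, 38.7, 286.9]
tool_rot: [0.678, 0.714, 0.125, 0.12]
force: [-1.5, -0.2, -0.3]
finger_gap: -0.001
gripper_force: 0.0
units [-0.24  -0.233  1.083] mm [-36.1 -34.9 162.5] now g [139.4  36.  222.6] toolz in g [-0.     0.004 -1.   ] tooly [ 1.     0.013 -0.   ] Fg [-1.57 -0.11  0.2 ] t 3.0167 j [-0.39 -0.02  0.21  2.13  0.08  0.68 -0.19]
units [-0.241 -0.233  1.337] mm [-36.2 -34.9 200.5] now g [139.4  36.  222.6] toolz in g [-0.     0.004 -1.   ] tooly [ 1.     0.013 -0.   ] Fg [-1.57 -0.11  0.2 ] t 3.0167 j [-0.39 -0.02  0.21  2.13  0.08  0.68 -0.19]
```

```bash

python3 -m inch '[{"offset":[-0.06,-0.058,0.22],"rot":[0,0,0],"fingers":1},{"offset":[-0.06,-0.058,0.22],"rot":[0,0,0],"fingers":1},{"offset":[-0.06,-0.058,0.22],"rot":[0,0,0],"fingers":1},{"offset":[-0.06,-0.058,0.22],"rot":[0,0,0],"fingers":1},{"offset":[0,0,0.2],"rot":[0,0,0],"fingers":1}]'
python3 -m inch '[{"offset":[0,0,0],"rot":[0,0,0],"fingers":1}]'
python3 -c "
from h import *
to_g([105,0,22])
im=ctrl.get_image('wrist');cv2.imwrite('pics/w2.png',cv2.resize(im['color'],(800,600),interpolation=cv2.INTER_CUBIC))
k=1.5625
p=np.load('g.npy')
print((proj(im,g2w(p,[[0,40,30.7],[0,-40,30.7],[58,48,11.8],[70,40,31],[120,68,30.7],[178,60,11.8]]))*k).round(0).tolist())"
```

```text
time: 3.43
position: [460.9, 3.4, 136.4]
tool_rot: [0.681, 0.713, 0.124, 0.115]
force: [-0.9, 0.4, -0.5]
finger_gap: -0.004
gripper_force: 0.0
time: 3.52
position: [462.3, 6.0, 137.0]
tool_rot: [0.68, 0.713, 0.125, 0.114]
force: [-0.0, 0.6, 0.5]
finger_gap: 0.001
gripper_force: 0.0
units [-0.02  -0.021  0.349] mm [-3.  -3.2 52.4] now g [108.7   2.5  74.4] toolz in g [-0.01   0.012 -1.   ] tooly [ 1.     0.009 -0.01 ] Fg [0.17 0.61 0.42] t 3.5167 j [-0.25  0.26  0.23  2.35 -0.35  0.21  0.35]
[[133.0, 241.0], [158.0, 423.0], [291.0, 218.0], [311.0, 243.0], [439.0, 171.0], [574.0, 191.0]]
```

View pics/w2.png

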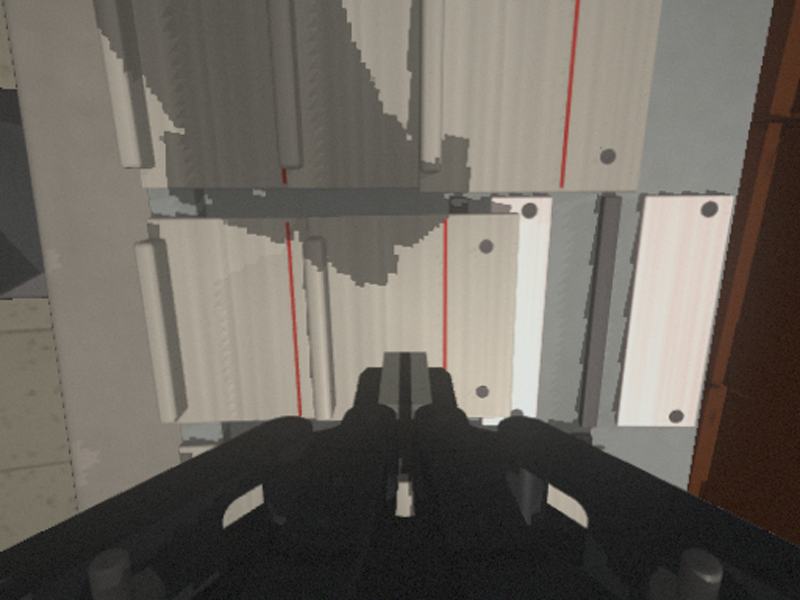

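The close view shows slat_a's lip at columns 305–330, rows 240–418. The first-course red line is at 288–298, and the shut fingers are centred at (405, 360), uphill of the lip. Joint 6 is nearly at its limit, so I'll take back half the tilt and then descend with care.

```bash

python3 -m inch '[{"offset":[0,-0.02,0],"rot":[0.055,0,0],"fingers":1},{"offset":[0,-0.02,0],"rot":[0.055,0,0],"fingers":1},{"offset":[0,0,0.1],"rot":[0,0,0],"fingers":1},{"offset":[0,0,0],"rot":[0,0,0],"fingers":1}]'
python3 -c "
from h import *
to_g([102,0,22])"
```

```text
time: 3.9
position: [461.0, 7.6, 123.8]
tool_rot: [0.686, 0.723, 0.065, 0.057]
force: [0.7, 0.2, 0.1]
finger_gap: 0.001
gripper_force: 0.0
units [-0.03   0.04   0.266] mm [-4.5  6.  39.9] now g [103.    4.1  62.4] toolz in g [-0.175  0.009 -0.985] tooly [ 0.984  0.015 -0.175] Fg [ 0.67  0.22 -0.13] t 3.9 j [-0.31  0.34  0.32  2.22 -0.28  0.44  0.28]
```

```bash

python3 -m inch '[{"offset":[-0.015,0.02,0.1],"rot":[0,0,0],"fingers":1},{"offset":[-0.015,0.02,0.08],"rot":[0,0,0],"fingers":1},{"offset":[0,0,0.04],"rot":[0,0,0],"fingers":1},{"offset":[0,0,0.01],"rot":[0,0,0],"fingers":1},{"offset":[0,0,0],"rot":[0,0,0],"fingers":1}]'
python3 -c "
from h import *
to_g([102,0,22])"
python3 -m inch '[{"offset":[0,0,0.01],"rot":[0,0,0],"fingers":1},{"offset":[0,0,0.01],"rot":[0,0,0],"fingers":1},{"offset":[0,0,0],"rot":[0,0,0],"fingers":1}]'
python3 -c "
from h import *
to_g([90,0,21])"
```

```text
time: 4.32
position: [471.3, 3.4, 90.9]
tool_rot: [0.687, 0.721, 0.065, 0.057]
force: [0.5, -0.4, -0.4]
finger_gap: -0.002
gripper_force: 0.0
units [0.003 0.012 0.038] mm [0.4 1.8 5.7] now g [101.3  -0.5  27.9] toolz in g [-0.175  0.01  -0.984] tooly [ 0.984  0.011 -0.175] Fg [ 0.29 -0.46 -0.57] t 4.3167 j [-0.24  0.41  0.26  2.24 -0.34  0.35  0.34]
time: 4.57
position: [472.2, 3.4, 87.8]
tool_rot: [0.687, 0.721, 0.066, 0.057]
force: [-0.1, 0.3, -0.0]
finger_gap: -0.001
gripper_force: 0.0
units [ 0.004 -0.068  0.037] mm [  0.6 -10.2   5.6] now g [101.   -0.5  24.7] toolz in g [-0.175  0.01  -0.985] tooly [ 0.985  0.011 -0.175] Fg [-0.12  0.3   0.04] t 4.5667 j [-0.24  0.41  0.25  2.24 -0.34  0.35  0.35]
```

```bash

python3 -m inch '[{"offset":[0,0,0.013],"rot":[0,0,0],"fingers":1},{"offset":[0,-0.013,0.0023],"rot":[0,0,0],"fingers":1},{"offset":[0,-0.013,0.0023],"rot":[0,0,0],"fingers":1},{"offset":[0,0,0],"rot":[0,0,0],"fingers":1}]' |grep force:
python3 -m inch '[{"offset":[0,-0.010,0.0018],"rot":[0,0,0],"fingers":1},{"offset":[0,-0.010,0.0018],"rot":[0,0,0],"fingers":1},{"offset":[0,0,0],"rot":[0,0,0],"fingers":1}]'|grep force:
python3 -m inch '[{"offset":[0,-0.010,0.0018],"rot":[0,0,0],"fingers":1},{"offset":[0,-0.010,0.0018],"rot":[0,0,0],"fingers":1},{"offset":[0,0,0],"rot":[0,0,0],"fingers":1}]'|grep force:
python3 -c "
from h import *
to_g([90,0,21])"
```

```text
force: [-0.5, 0.4, -1.1]
gripper_force: 0.0
force: [-0.8, 1.5, -0.2]
gripper_force: 0.0
force: [0.5, -0.3, 0.2]
gripper_force: 0.0
units [0.005 0.002 0.01 ] mm [0.7 0.3 1.5] now g [90.  -0.7 22.5] toolz in g [-0.176  0.01  -0.984] tooly [ 0.984  0.01  -0.176] Fg [ 0.5  -0.3   0.05] t 5.4 j [-0.23  0.41  0.24  2.27 -0.35  0.32  0.36]
```

```bash

python3 -m inch '[{"offset":[0,-0.010,0.0018],"rot":[0,0,0],"fingers":1},{"offset":[0,-0.010,0.0018],"rot":[0,0,0],"fingers":1},{"offset":[0,0,0],"rot":[0,0,0],"fingers":1}]'|grep force:
python3 -m inch '[{"offset":[0,-0.010,0.0018],"rot":[0,0,0],"fingers":1},{"offset":[0,-0.010,0.0018],"rot":[0,0,0],"fingers":1},{"offset":[0,0,0],"rot":[0,0,0],"fingers":1}]'|grep force:
python3 -m inch '[{"offset":[0,-0.010,0.0018],"rot":[0,0,0],"fingers":1},{"offset":[0,0,0],"rot":[0,0,0],"fingers":1}]'|grep force:
python3 -c "
from h import *
to_g([90,0,21])"
```

```text
force: [0.4, 0.2, 1.0]
gripper_force: 0.0
force: [-1.0, 0.1, 0.2]
gripper_force: 0.0
force: [0.6, 0.3, -0.4]
gripper_force: 0.0
units [0.005 0.051 0.001] mm [0.7 7.6 0.2] now g [82.6 -0.8 22.5] toolz in g [-0.176  0.01  -0.984] tooly [ 0.984  0.01  -0.175] Fg [ 0.49  0.26 -0.55] t 6.0667 j [-0.22  0.41  0.23  2.29 -0.36  0.3   0.37]
```

```bash

python3 -m inch '[{"offset":[0,-0.010,0.0018],"rot":[0,0,0],"fingers":1},{"offset":[0,0,0],"rot":[0,0,0],"fingers":1}]'|grep force:
python3 -m inch '[{"offset":[0,-0.010,0.0018],"rot":[0,0,0],"fingers":1},{"offset":[0,0,0],"rot":[0,0,0],"fingers":1}]'|grep force:
python3 -m inch '[{"offset":[0,-0.010,0.0018],"rot":[0,0,0],"fingers":1},{"offset":[0,0,0],"rot":[0,0,0],"fingers":1}]'|grep force:
python3 -c "
from h import *
to_g([90,0,21])
im=ctrl.get_image('wrist');cv2.imwrite('pics/w3.png',cv2.resize(im['color'],(800,600),interpolation=cv2.INTER_CUBIC))"
```

```text
force: [0.1, -0.1, 1.3]
gripper_force: 0.2
force: [0.5, -0.5, -0.2]
gripper_force: 0.7
force: [1.3, 0.4, 1.4]
gripper_force: 1.2
units [ 0.005  0.077 -0.003] mm [ 0.7 11.6 -0.5] now g [78.5 -0.8 22.5] toolz in g [-0.175  0.01  -0.985] tooly [ 0.985  0.01  -0.175] Fg [1.72 0.38 0.85] t 6.5667 j [-0.22  0.41  0.22  2.3  -0.36  0.29  0.37]
```

View pics/w3.png

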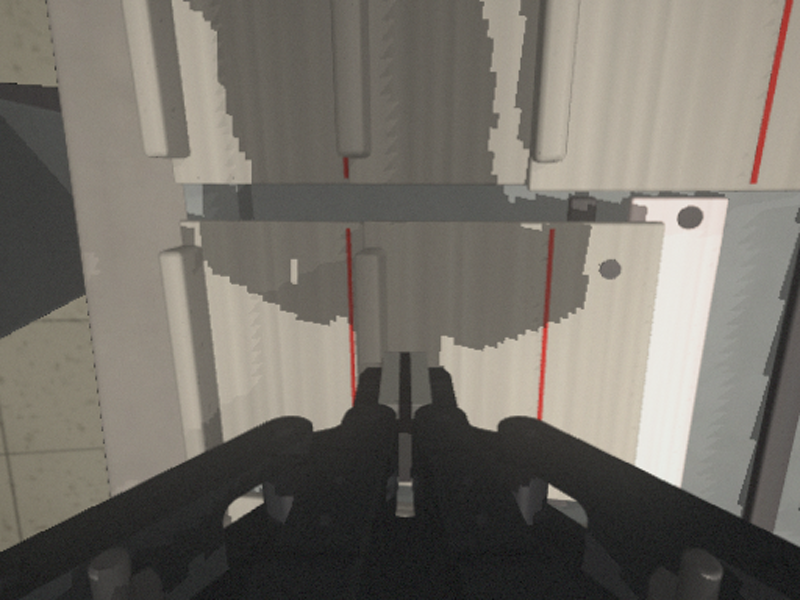

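The fingers now touch the lip's uphill face at (382, 360), and the pad force is rising to 1.2 N. I'll go on drawing.

```bash

for i in 1; do
python3 -m inch '[{"offset":[0,-0.010,0.0018],"rot":[0,0,0],"fingers":1},{"offset":[0,0,0],"rot":[0,0,0],"fingers":1}]'|grep force:
python3 -m inch '[{"offset":[0,-0.010,0.0018],"rot":[0,0,0],"fingers":1},{"offset":[0,0,0],"rot":[0,0,0],"fingers":1}]'|grep force:
python3 -m inch '[{"offset":[0,-0.010,0.0018],"rot":[0,0,0],"fingers":1},{"offset":[0,0,0],"rot":[0,0,0],"fingers":1}]'|grep force:
done
python3 -c "
from h import *
to_g([90,0,21])"
```

```text
force: [0.7, -0.4, 3.5]
gripper_force: 2.0
force: [2.0, 0.1, 5.5]
gripper_force: 2.6
force: [2.7, 0.2, 7.0]
gripper_force: 3.2
units [ 0.005  0.103 -0.007] mm [ 0.8 15.4 -1.1] now g [74.6 -1.  22.6] toolz in g [-0.173  0.01  -0.985] tooly [ 0.985  0.01  -0.173] Fg [4.93 0.08 5.67] t 7.1167 j [-0.21  0.41  0.22  2.31 -0.37  0.27  0.38]
```

```bash

python3 -m inch '[{"offset":[0,0,-0.007],"rot":[0,0,0],"fingers":1},{"offset":[0,0,0],"rot":[0,0,0],"fingers":1}]'|grep force:
python3 -m inch '[{"offset":[0,-0.007,0.001],"rot":[0,0,0],"fingers":1},{"offset":[0,0,0],"rot":[0,0,0],"fingers":1}]'|grep force:
python3 -m inch '[{"offset":[0,-0.007,0.001],"rot":[0,0,0],"fingers":1},{"offset":[0,0,0],"rot":[0,0,0],"fingers":1}]'|grep force:
python3 -c "
from h import *
to_g([90,0,21])
im=ctrl.get_image('wrist');cv2.imwrite('pics/w4.png',im['color'])"
```

```text
force: [1.4, 0.1, 0.3]
gripper_force: 0.5
force: [-0.2, 0.3, 0.9]
gripper_force: 0.3
force: [-0.1, -0.2, 0.6]
gripper_force: 0.3
units [ 0.004  0.125 -0.005] mm [ 0.7 18.7 -0.8] now g [71.4 -0.9 23.5] toolz in g [-0.176  0.01  -0.984] tooly [ 0.984  0.01  -0.176] Fg [ 0.1  -0.22  0.63] t 7.6167 j [-0.21  0.41  0.22  2.32 -0.37  0.27  0.38]
```

```bash
cat >> h.py <<'E'
def red(im,lo=0,hi=384):
    c=im['color'].astype(int);m=(c[...,2]>c[...,1]+60)&(c[...,2]>c[...,0]+60);m[:lo]=0;m[hi:]=0
    n,l,st,ce=cv2.connectedComponentsWithStats(m.astype(np.uint8))
    for i in range(1,n):
        if st[i,4]>20:
            y,x=np.nonzero(l==i);f=np.polyfit(y,x,1);print('red',st[i,:5],'x=%.1f at row %.0f slope %.3f'%(np.polyval(f,y.mean()),y.mean(),f[0]))
E
python3 -c "
from h import *
im=ctrl.get_image('wrist')
for f in ['pics/w3.png','pics/w4.png']:
    im['color']=cv2.resize(cv2.imread(f),(512,384),interpolation=cv2.INTER_AREA);print(f);red(im,140,384)
cv2.imwrite('pics/w4b.png',cv2.resize(im['color'],(800,600)))
"
```

```text
pics/w3.png
red [349 147   5  58  89] x=351.0 at row 174 slope -0.070
red [222 150   2  20  22] x=222.9 at row 159 slope 0.017
red [224 207   4  50 124] x=225.2 at row 231 slope 0.028
red [344 206   7  63 200] x=346.9 at row 237 slope -0.066
pics/w4.png
red [342 147  11 121 295] x=346.5 at row 216 slope -0.073
```

View pics/w4b.png

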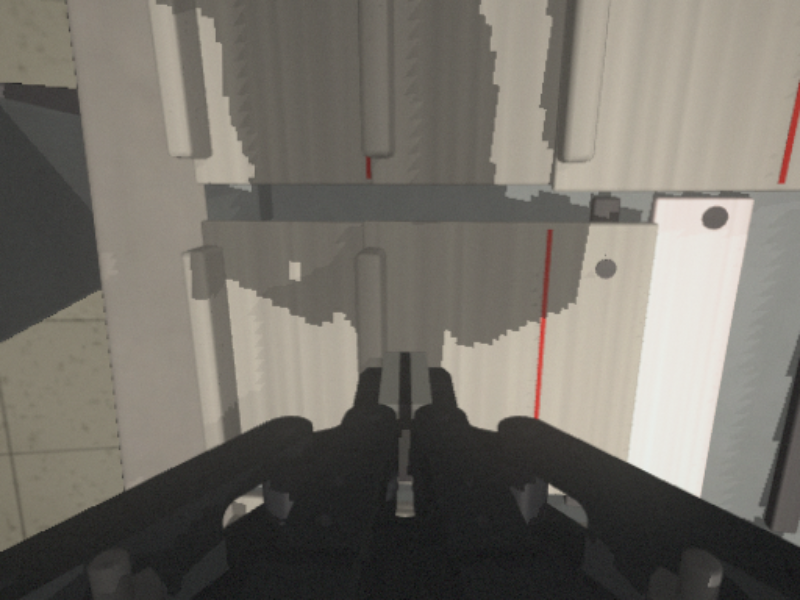

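The lip is still hooked at (370, 300) and now lies nearly in line with the fixed second-course lip at (378, 80). The slat is moving with the fingers, so I'll carry on until it stops firmly.

```bash

python3 -m inch '[{"offset":[0,-0.007,0.001],"rot":[0,0,0],"fingers":1},{"offset":[0,0,0],"rot":[0,0,0],"fingers":1}]'|grep force:
python3 -m inch '[{"offset":[0,-0.007,0.001],"rot":[0,0,0],"fingers":1},{"offset":[0,0,0],"rot":[0,0,0],"fingers":1}]'|grep force:
python3 -m inch '[{"offset":[0,-0.007,0.001],"rot":[0,0,0],"fingers":1},{"offset":[0,0,0],"rot":[0,0,0],"fingers":1}]'|grep force:
python3 -m inch '[{"offset":[0,-0.007,0.001],"rot":[0,0,0],"fingers":1},{"offset":[0,0,0],"rot":[0,0,0],"fingers":1}]'|grep force:
python3 -c "
from h import *
to_g([90,0,21])"
```

```text
force: [0.0, -0.6, 0.5]
gripper_force: 0.4
force: [1.0, 0.4, 0.5]
gripper_force: 0.5
force: [3.7, 0.2, 1.0]
gripper_force: 1.8
force: [5.1, 1.0, 1.7]
gripper_force: 2.8
units [ 0.005  0.138 -0.006] mm [ 0.7 20.8 -0.9] now g [69.4 -1.  23.7] toolz in g [-0.172  0.01  -0.985] tooly [ 0.985  0.011 -0.172] Fg [ 5.39  0.83 -0.17] t 8.3833 j [-0.21  0.4   0.21  2.32 -0.37  0.26  0.38]
```

```bash

python3 -m inch '[{"offset":[0,-0.005,0.001],"rot":[0,0,0],"fingers":1},{"offset":[0,0,0],"rot":[0,0,0],"fingers":1}]'|egrep 'force:|pos'
python3 -m inch '[{"offset":[0,-0.005,0.001],"rot":[0,0,0],"fingers":1},{"offset":[0,0,0],"rot":[0,0,0],"fingers":1},{"offset":[0,0,0],"rot":[0,0,0],"fingers":1}]'|egrep 'force:|pos'
python3 -c "
from h import *
to_g([90,0,21])
im=ctrl.get_image('wrist');red(im,140)
im=ctrl.get_image('scene');cv2.imwrite('pics/s5.png',cv2.resize(im['color'][105:240,130:330],(800,540),interpolation=cv2.INTER_CUBIC))"
```

```text
position: [442.9, 1.9, 76.0]
force: [6.5, 1.3, 2.7]
gripper_force: 3.4
position: [442.8, 1.8, 75.9]
force: [7.7, 0.4, 2.9]
gripper_force: 3.9
units [ 0.005  0.139 -0.006] mm [ 0.8 20.8 -0.9] now g [69.3 -1.  23.6] toolz in g [-0.169  0.009 -0.986] tooly [ 0.986  0.011 -0.169] Fg [8.21 0.08 0.13] t 8.8 j [-0.21  0.4   0.21  2.33 -0.37  0.26  0.38]
red [342 147  12 121 295] x=347.0 at row 216 slope -0.074
```

View pics/s5.png

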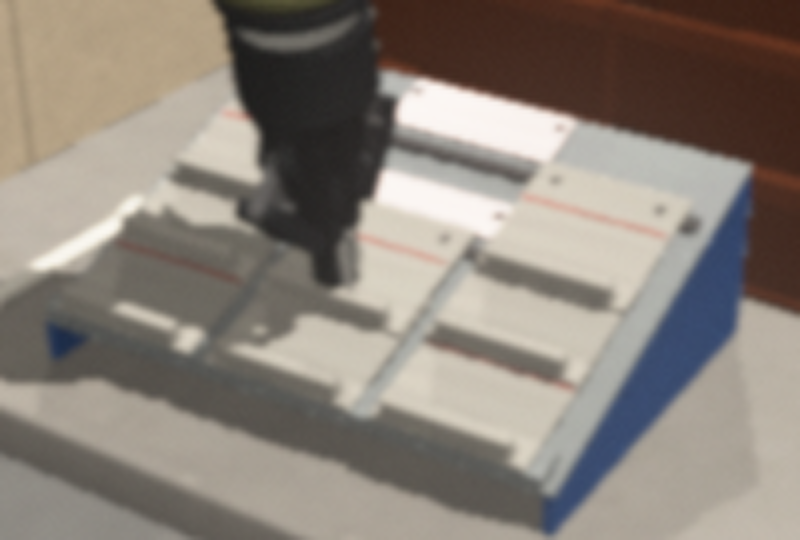

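The slat stopped dead at 8 N after the drop, and its lip lines up with the fixed row next to it. I'll release it, back off and go to slat_b.

```bash

python3 -m inch '[{"offset":[0,0.03,0],"rot":[0,0,0],"fingers":1},{"offset":[0,0.02,0],"rot":[0,0,0],"fingers":1},{"offset":[0,0,-0.1],"rot":[0,0,0],"fingers":1},{"offset":[0,0,-0.2],"rot":[0,0,0],"fingers":1},{"offset":[0,0,-0.2],"rot":[0.055,0,0],"fingers":1}]'|egrep 'force:|pos'
python3 -m inch '[{"offset":[0,0,-0.25],"rot":[0.055,0,0],"fingers":1},{"offset":[-0.26,0,-0.2],"rot":[0,0,-0.06],"fingers":0},{"offset":[-0.26,0,0],"rot":[0,0,0],"fingers":0},{"offset":[-0.26,0,0],"rot":[0,0,0],"fingers":0},{"offset":[-0.26,0,0],"rot":[0,0,0],"fingers":0}]'|egrep 'force:|pos'
python3 -m inch '[{"offset":[-0.26,0,0],"rot":[0,0,0],"fingers":0},{"offset":[-0.26,0,0],"rot":[0,0,0],"fingers":0},{"offset":[-0.26,0,0],"rot":[0,0,0],"fingers":0},{"offset":[-0.26,0,0],"rot":[0,0,0],"fingers":0},{"offset":[0,0,0],"rot":[0,0,0],"fingers":0}]'
python3 -c "
from h import *
im=ctrl.get_image('top');red(im)
im=ctrl.get_image('wrist');red(im)
for d in ctrl.silhouettes('slat_b','wrist'): print(d['p'],d['rect'])
cv2.imwrite('pics/w6.png',cv2.resize(im['color'],(800,600),interpolation=cv2.INTER_CUBIC))
s=ctrl.get_state();print(R.from_quat(s['tool_rot']).as_matrix().round(3),s['joints'].round(2),s['finger_gap'])"
```

```text
position: [429.9, 0.7, 144.9]
force: [0.1, 1.3, -2.1]
gripper_force: 0.0
position: [449.7, -148.3, 199.9]
force: [1.7, 0.7, -0.5]
gripper_force: 0.0
time: 10.15
position: [470.8, -310.0, 198.0]
tool_rot: [0.657, 0.753, 0.011, 0.007]
force: [-0.6, -1.2, 0.4]
finger_gap: 0.501
gripper_force: 0.0
red [491 179  21  47 737] x=503.0 at row 201 slope 0.082
red [448 210  39  11 142] x=466.5 at row 214 slope -3.721
red [449 223  40   6 151] x=468.8 at row 226 slope -0.280
red [247 213   4  70  90] x=248.3 at row 245 slope 0.032
0.77 [232.9, 247.8, 78.4, 72.6]
[[-0.143  0.989  0.024]
 [ 0.99   0.142  0.014]
 [ 0.011  0.026 -1.   ]] [ 0.24  0.46  0.45  1.74 -0.27  0.98  0.94] 0.5023011943568332
```

View pics/w6.png

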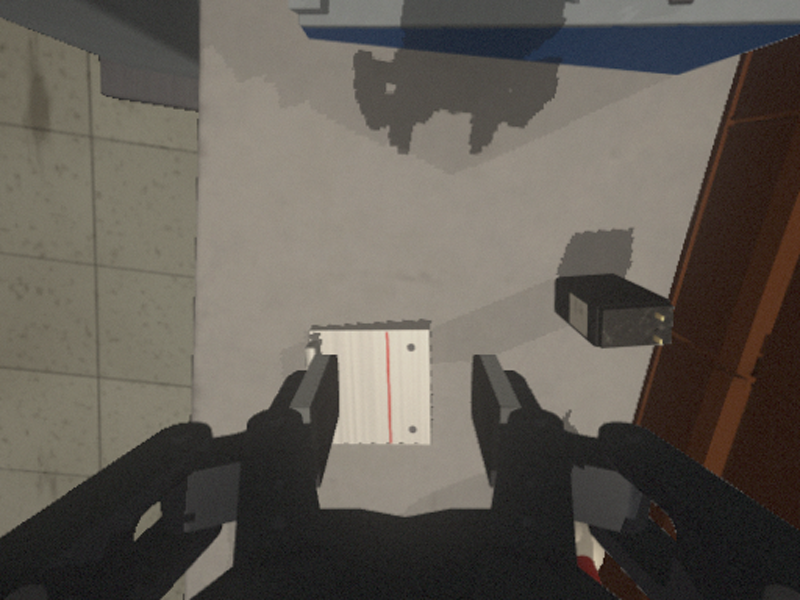

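slat_b is in view with its head edge at (429, 330)–(431, 444) and its red line at (387, 332)–(390, 442). The left finger partly hides the lip, at about (312, 345). I'll work out its pose.

```bash
python3 -c "
from h import *
im=ctrl.get_image('wrist');k=1.5625
P=lambda u,v,z:onplane(im,u/k,v/k,[0,0,z],[0,0,1])
r=[P(387,332,8),P(390,442,8)];h=[P(429,330,10),P(431,444,10)]
print(np.round(r,1),np.round(h,1))
d=r[0]-r[1];yaw=np.arctan2(-d[0],d[1]);d2=h[0]-h[1];y2=np.arctan2(-d2[0],d2[1]);print(yaw,y2,np.linalg.norm(d),np.linalg.norm(d2))
yaw=(yaw+y2)/2;ax=np.array([np.cos(yaw),np.sin(yaw),0]);c=(r[0]+r[1])/2;tail=c-58*ax;tail2=(h[0]+h[1])/2-90*ax
lip=(tail+tail2)/2+4*ax;lip[2]=0;print('tails',tail,tail2,'lip c',lip)
s=ctrl.get_state();Rt=R.from_quat(s['tool_rot'])
print('yaw tool',np.arctan2(Rt.as_matrix()[1,1],Rt.as_matrix()[0,1]),'tilt',Rt.as_matrix()[:,2])
for z in (60,24): 
  L=lip.copy();L[2]=z;print(Rt.inv().apply(L-s['position'])/150)
"
```

```text
[[ 469.8 -351.7    8. ]
 [ 484.3 -441.6    8. ]] [[ 500.1 -345.3   10. ]
 [ 516.2 -438.1   10. ]]
0.15948247880635502 0.17197413173026457 91.0999984808868 94.11882030191924
tails [ 419.8460488  -406.20174165    8.        ] [ 419.38590704 -406.54117623   10.        ] lip c [ 423.56117179 -405.71157614    0.        ]
yaw tool 0.14463648774194418 tilt [ 0.02486531  0.01442747 -0.9995867 ]
[-0.65805678 -0.44665993  0.89967633]
[-0.66062216 -0.45306473  1.13957714]
```

```bash

python3 -m inch '[{"offset":[-0.165,-0.112,0.2],"rot":[0,0,0],"fingers":0},{"offset":[-0.165,-0.112,0.2],"rot":[0,0,0],"fingers":0},{"offset":[-0.165,-0.112,0.2],"rot":[0,0,0],"fingers":0},{"offset":[-0.165,-0.112,0.2],"rot":[-0.027,0,-0.013],"fingers":0},{"offset":[0,0,0],"rot":[0,0,0],"fingers":0}]'
cat >> h.py <<'E'
def to_w(P):
    s=ctrl.get_state();Rt=R.from_quat(s['tool_rot']);m=Rt.as_matrix()
    print('units',(Rt.inv().apply(np.array(P)-s['position'])/150).round(3),'pos',s['position'].round(1),'yaw',np.arctan2(m[1,1],m[0,1]).round(3),'tooly z',m[2,1].round(3),'tx',m[:,0].round(3),'F',s['force'].round(1))
E
python3 -c "
from h import *
to_w([423.6,-405.7,10])
im=ctrl.get_image('wrist');cv2.imwrite('pics/w7.png',cv2.resize(im['color'],(800,600),interpolation=cv2.INTER_CUBIC))"
```

```text
time: 10.77
position: [416.5, -410.1, 73.0]
tool_rot: [0.649, 0.76, 0.028, 0.017]
force: [-1.7, -0.9, 1.5]
finger_gap: 0.5
gripper_force: 0.0
units [0.018 0.024 0.423] pos [ 416.5 -410.1   73. ] yaw 0.156 tooly z 0.065 tx [-0.156  0.988  0.01 ] F [-1.7 -0.9  1.5]
```

View pics/w7.png

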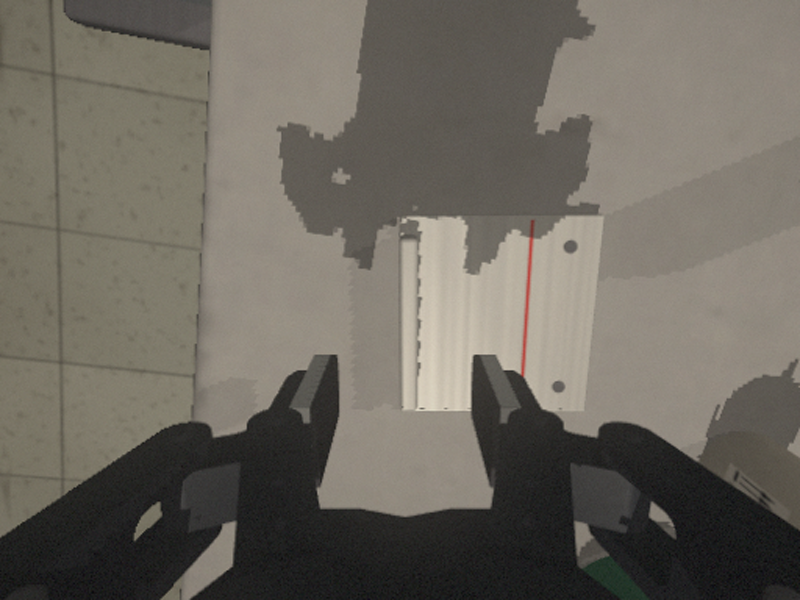

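The lip at (408, 320) lies between the open fingers, so I'll descend and grip it.

```bash

python3 -m inch '[{"offset":[0.009,0.012,0.15],"rot":[0,0,0],"fingers":0},{"offset":[0.009,0.012,0.15],"rot":[0,0,0],"fingers":0},{"offset":[0,0,0.08],"rot":[0,0,0],"fingers":0},{"offset":[0,0,0.03],"rot":[0,0,0],"fingers":0},{"offset":[0,0,0],"rot":[0,0,0],"fingers":0}]'
python3 -c "
from h import *
to_w([423.6,-405.7,10])"
```

```text
time: 11.23
position: [432.5, -400.1, 16.3]
tool_rot: [0.645, 0.763, 0.03, 0.019]
force: [0.5, -0.5, 0.5]
finger_gap: 0.497
gripper_force: 0.0
units [-0.028 -0.068  0.037] pos [ 432.5 -400.1   16.3] yaw 0.166 tooly z 0.07 tx [-0.166  0.986  0.009] F [ 0.5 -0.5  0.5]
```

```bash

python3 -m inch '[{"offset":[-0.028,-0.066,0.0],"rot":[0,0,0],"fingers":0},{"offset":[0,0,0.034],"rot":[0,0,0],"fingers":0},{"offset":[0,0,0],"rot":[0,0,0],"fingers":0}]' 60
python3 -c "
from h import *
to_w([423.6,-405.7,10])"
python3 -m inch '[{"offset":[0,0,0],"rot":[0,0,0],"fingers":0.5},{"offset":[0,0,0],"rot":[0,0,0],"fingers":0.6},{"offset":[0,0,0],"rot":[0,0,0],"fingers":0.7},{"offset":[0,0,0],"rot":[0,0,0],"fingers":1},{"offset":[0,0,0],"rot":[0,0,0],"fingers":1}]' 60
python3 -m inch '[{"offset":[0,0,0],"rot":[0,0,0],"fingers":1},{"offset":[0,0,0],"rot":[0,0,0],"fingers":1}]'
python3 -c "
from h import *
to_w([423.6,-405.7,10])"
```

```text
time: 11.48
position: [422.6, -408.4, 11.4]
tool_rot: [0.647, 0.762, 0.029, 0.021]
force: [-0.4, 1.0, -0.8]
finger_gap: 0.501
gripper_force: 0.0
units [0.016 0.009 0.01 ] pos [ 422.6 -408.4   11.4] yaw 0.163 tooly z 0.071 tx [-0.163  0.987  0.006] F [-0.4  1.  -0.8]
time: 11.9
position: [423.5, -407.4, 11.4]
tool_rot: [0.646, 0.762, 0.03, 0.02]
force: [-1.6, 0.5, 3.7]
finger_gap: 0.066
gripper_force: 61.1
time: 12.07
position: [423.5, -407.5, 11.4]
tool_rot: [0.646, 0.762, 0.03, 0.02]
force: [-1.4, 0.4, 5.8]
finger_gap: 0.071
gripper_force: 61.2
units [0.012 0.002 0.01 ] pos [ 423.5 -407.5   11.4] yaw 0.164 tooly z 0.071 tx [-0.164  0.986  0.007] F [-1.4  0.4  5.8]
```

```bash

python3 -m inch '[{"offset":[0,0,-0.05],"rot":[0,0,0],"fingers":1},{"offset":[0,0,-0.12],"rot":[0,0,0],"fingers":1},{"offset":[0,0,-0.2],"rot":[0,0,0],"fingers":1},{"offset":[0,0,-0.25],"rot":[0,0,0],"fingers":1},{"offset":[0,0,-0.25],"rot":[0,0,0],"fingers":1}]' 80
python3 -m inch '[{"offset":[0,0,-0.2],"rot":[0,0,0],"fingers":1},{"offset":[0,0,-0.1],"rot":[0,0,0],"fingers":1},{"offset":[0.1,0,0],"rot":[0,0,0.04],"fingers":1},{"offset":[0.2,0,0],"rot":[0,0,0.04],"fingers":1},{"offset":[0.25,0,0],"rot":[0,0,0],"fingers":1}]'
python3 -m inch '[{"offset":[0.25,0,0],"rot":[0,0,0],"fingers":1},{"offset":[0.25,0,0],"rot":[0,0,0],"fingers":1},{"offset":[0.25,0,0],"rot":[0,0,0],"fingers":1},{"offset":[0.25,0,0],"rot":[0,0,0],"fingers":1},{"offset":[0.25,0,0],"rot":[0,0,0],"fingers":1}]'
python3 -m inch '[{"offset":[0.25,0.07,0],"rot":[0,0,0],"fingers":1},{"offset":[0.25,0.15,0],"rot":[0,0,0],"fingers":1},{"offset":[0.2,0.2,0],"rot":[0,0,0],"fingers":1},{"offset":[0.1,0.1,0],"rot":[0,0,0],"fingers":1},{"offset":[0,0,0],"rot":[0,0,0],"fingers":1}]'
python3 -c "
from h import *
to_g([136.5,-1.8,90])
im=ctrl.get_image('wrist');red(im)"
```

```text
time: 12.48
position: [413.4, -408.9, 141.7]
tool_rot: [0.646, 0.762, 0.029, 0.019]
force: [1.5, -0.9, -3.5]
finger_gap: 0.058
gripper_force: 80.8
time: 12.9
position: [403.0, -329.7, 187.2]
tool_rot: [0.695, 0.718, 0.03, 0.019]
force: [1.6, 1.7, -2.9]
finger_gap: 0.056
gripper_force: 80.7
time: 13.32
position: [395.8, -139.4, 190.1]
tool_rot: [0.693, 0.72, 0.031, 0.018]
force: [1.1, -0.1, -3.2]
finger_gap: 0.058
gripper_force: 80.8
time: 13.73
position: [471.3, -15.6, 197.5]
tool_rot: [0.69, 0.723, 0.032, 0.018]
force: [0.3, -0.8, -2.8]
finger_gap: 0.058
gripper_force: 80.7
units [0.112 0.068 0.249] mm [16.9 10.1 37.4] now g [137.1 -19.4 128.4] toolz in g [-0.274  0.018 -0.961] tooly [ 0.962  0.009 -0.274] Fg [-0.72 -0.86 -2.7 ] t 13.7333 j [-0.31  0.29  0.4   2.   -0.19  0.81  0.24]
red [346   0   6  71 142] x=348.4 at row 35 slope -0.067
red [357 157  12 114 281] x=361.9 at row 220 slope -0.090
```

```bash

python3 -m inch '[{"offset":[0.04,0,0],"rot":[-0.056,0,0],"fingers":1},{"offset":[0.04,0,0],"rot":[-0.056,0,0],"fingers":1},{"offset":[0.03,0.05,0.1],"rot":[-0.056,0,0],"fingers":1},{"offset":[0,0,0],"rot":[0,0,0],"fingers":1},{"offset":[0,0,0],"rot":[0,0,0],"fingers":1}]'
python3 -c "
from h import *
to_g([140.5,-1.8,60])
im=ctrl.get_image('wrist');red(im)
cv2.imwrite('pics/w8.png',cv2.resize(im['color'],(800,600),interpolation=cv2.INTER_CUBIC))"
```

```text
time: 14.2
position: [476.0, -4.3, 184.1]
tool_rot: [0.685, 0.71, 0.123, 0.107]
force: [-0.3, -0.8, -3.8]
finger_gap: 0.061
gripper_force: 80.8
units [0.038 0.029 0.36 ] mm [ 5.7  4.4 54.1] now g [137.3  -8.4 114. ] toolz in g [-0.022  0.017 -1.   ] tooly [ 1.    -0.004 -0.022] Fg [-1.57 -0.79 -3.43] t 14.2 j [-0.32  0.2   0.36  2.24 -0.27  0.4   0.28]
red [307   0   4  85 161] x=308.4 at row 41 slope -0.029
red [356 157  14 114 349] x=362.3 at row 212 slope -0.093
red [233 204   3  28  43] x=233.7 at row 216 slope 0.033
```

View pics/w8.png

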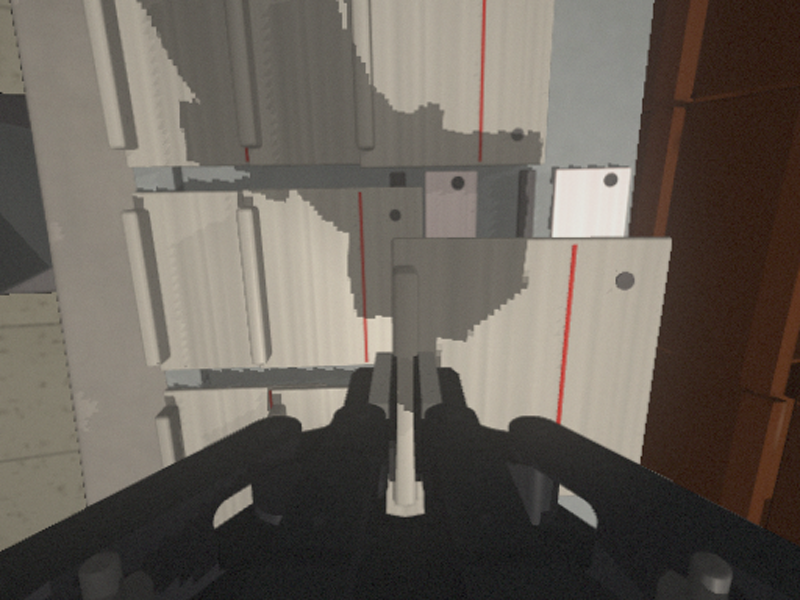

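slat_b is held by its lip at (405, 300), with its red line running from (574, 246) to (559, 422). The bay is open between the hung slats. I'll check its yaw in the hand against the guard and bring it lower.

```bash
python3 - <<'E'
from h import *
im=ctrl.get_image('wrist');k=1.5625;p=np.load('g.npy');Rg,o=gpose(p);s=ctrl.get_state();Rt=R.from_quat(s['tool_rot'])
n=Rt.apply([0,0,-1])
# slat top face plane: ~7.5 mm beyond TCP
pt=s['position']+Rt.apply([0,0,7.5])
a,b=[onplane(im,u/k,v/k,pt,n) for u,v in [(574.5,246),(559,422)]]
c,d=[onplane(im,u/k,v/k,pt,n) for u,v in [(670.5,239),(643,465)]]
for q in (a,b,c,d): print('tool fr',Rt.inv().apply(q-s['position']).round(1))
for q,r in ((a,b),(c,d)):
    e=Rg.inv().apply(q-r);print('yaw in guard',-e[0]/e[1])
n=Rg.apply([0,0,1])
G=lambda u,v,z:Rg.inv().apply(onplane(im,u/k,v/k,o+n*z,n)-o).round(1)
print('lip L1',G(123,150,30.7),'lip L2',G(241,148,30.7),'L3',G(360,149,30.7),'a lip',G(238,209,30.7),G(255,362,30.7),'a red',G(360,193,11.8),G(366.5,360,11.8),'L3red',G(481,160,11.8),'corner Ledge L3',G(450,165,13), 'R2 slat edge',G(330,387,13))
E
python3 -m inch '[{"offset":[0.02,0.015,0.1],"rot":[0.006,0,0],"fingers":1},{"offset":[0.02,0.015,0.16],"rot":[0,0,0],"fingers":1},{"offset":[0,0,0.06],"rot":[0,0,0],"fingers":1},{"offset":[0,0,0],"rot":[0,0,0],"fingers":1},{"offset":[0,0,0],"rot":[0,0,0],"fingers":1}]'
python3 -c "
from h import *
to_g([140.5,-1.8,23])"
```

```text
tool fr [42.1 51.9  7.5]
tool fr [-20.4  52.3   7.5]
tool fr [44.3 81.7  7.5]
tool fr [-37.5  83.7   7.5]
yaw in guard 0.0016811593342326231
yaw in guard 0.01984809448755325
lip L1 [ 7.4 66.5 30.7] lip L2 [61.6 67.5 30.7] L3 [116.3  67.   30.7] a lip [57.6 40.  30.7] [ 59.2 -37.7  30.7] a red [113.6  46.6  11.8] [114.7 -44.1  11.8] L3red [174.2  62.3  11.8] corner Ledge L3 [158.8  60.   13. ] R2 slat edge [ 93.9 -59.9  13. ]
time: 14.72
position: [497.9, 3.2, 140.8]
tool_rot: [0.685, 0.71, 0.121, 0.105]
force: [-1.1, -0.6, -3.3]
finger_gap: 0.059
gripper_force: 80.8
units [-0.005 -0.01   0.285] mm [-0.8 -1.6 42.8] now g [143.2  -1.7  65.7] toolz in g [-0.027  0.016 -0.999] tooly [ 1.    -0.003 -0.027] Fg [-2.16 -0.55 -2.75] t 14.7167 j [-0.25  0.31  0.27  2.25 -0.37  0.29  0.36]
```

```bash

python3 -m inch '[{"offset":[0.013,0,0.1],"rot":[0,0,0],"fingers":1},{"offset":[0.012,0.003,0.09],"rot":[0,0,0],"fingers":1},{"offset":[0,0.003,0.03],"rot":[0,0,0],"fingers":1},{"offset":[0,0,0],"rot":[0,0,0],"fingers":1},{"offset":[0,0,0],"rot":[0,0,0],"fingers":1}]'
python3 -c "
from h import *
to_g([144,2,23])
im=ctrl.get_image('wrist');red(im)
cv2.imwrite('pics/w9.png',cv2.resize(im['color'],(800,600),interpolation=cv2.INTER_CUBIC))"
```

```text
time: 15.13
position: [509.2, 8.1, 110.7]
tool_rot: [0.685, 0.71, 0.122, 0.106]
force: [-0.2, -0.7, -2.7]
finger_gap: 0.055
gripper_force: 80.8
units [-0.007  0.003  0.07 ] mm [-1.   0.4 10.5] now g [143.8   2.8  33.6] toolz in g [-0.025  0.016 -1.   ] tooly [ 1.    -0.003 -0.025] Fg [-1.14 -0.7  -2.41] t 15.1333 j [-0.2   0.37  0.19  2.26 -0.43  0.21  0.41]
red [313   0   7 121 364] x=315.8 at row 57 slope -0.033
red [202 150   3  30  35] x=202.7 at row 164 slope 0.064
red [356 157  14 114 350] x=362.2 at row 212 slope -0.093
red [204 202   7  70 180] x=207.1 at row 237 slope 0.062
```

View pics/w9.png

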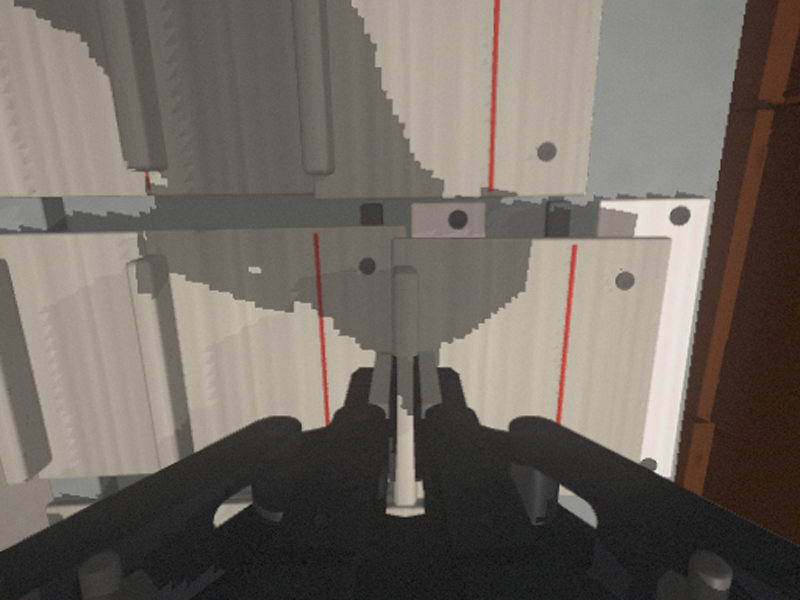

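I've now viewed more pictures than the ten allowed, so from here I work from numbers only. That view showed slat_b lapping slat_a's head, with its red line about 26 mm above the hung slat's. I'll ease it back 3 mm, lower it gently and watch the force.

```bash

python3 -m inch '[{"offset":[-0.005,-0.02,0.02],"rot":[0.012,0,0],"fingers":1},{"offset":[0,0,0.015],"rot":[0,0,0],"fingers":1},{"offset":[0,0,0],"rot":[0,0,0],"fingers":1}]'|egrep 'force:|pos'
python3 -m inch '[{"offset":[0,0,0.01],"rot":[0,0,0],"fingers":1},{"offset":[0,0,0],"rot":[0,0,0],"fingers":1}]'|egrep 'force:|pos'
python3 -m inch '[{"offset":[0,0,0.01],"rot":[0,0,0],"fingers":1},{"offset":[0,0,0],"rot":[0,0,0],"fingers":1}]'|egrep 'force:|pos'
python3 -c "
from h import *
to_g([141,2,23])"
```

```text
position: [508.3, 7.8, 104.2]
force: [-0.3, 0.1, -3.1]
gripper_force: 80.8
position: [508.6, 7.9, 102.6]
force: [1.0, -0.4, -3.3]
gripper_force: 80.8
position: [508.9, 7.9, 101.1]
force: [0.0, 0.3, -2.3]
gripper_force: 80.9
units [-0.005  0.006  0.011] mm [-0.7  0.9  1.6] now g [140.2   2.7  24.7] toolz in g [-0.044  0.016 -0.999] tooly [ 0.999 -0.002 -0.044] Fg [-0.75  0.34 -2.21] t 15.7667 j [-0.19  0.39  0.19  2.26 -0.44  0.21  0.42]
```

```bash

python3 -m inch '[{"offset":[0,0,0.007],"rot":[0,0,0],"fingers":1},{"offset":[0,0,0],"rot":[0,0,0],"fingers":1}]'|egrep 'force:|pos'
python3 -m inch '[{"offset":[0,0,0.007],"rot":[0,0,0],"fingers":1},{"offset":[0,0,0],"rot":[0,0,0],"fingers":1}]'|egrep 'force:|pos'
python3 -m inch '[{"offset":[0,0,0.007],"rot":[0,0,0],"fingers":1},{"offset":[0,0,0],"rot":[0,0,0],"fingers":1}]'|egrep 'force:|pos'
python3 -c "
from h import *
to_g([141,2,23])"
```

```text
position: [509.0, 7.9, 100.1]
force: [-2.5, -0.2, -0.7]
gripper_force: 81.1
position: [509.3, 7.9, 99.1]
force: [-4.0, 0.4, -1.4]
gripper_force: 81.2
position: [509.6, 8.0, 98.3]
force: [-3.8, 0.1, 3.8]
gripper_force: 81.8
units [-0.005  0.007 -0.008] mm [-0.7  1.1 -1.3] now g [139.9   2.7  21.8] toolz in g [-0.044  0.016 -0.999] tooly [ 0.999 -0.002 -0.044] Fg [-2.3   0.23  4.9 ] t 16.2667 j [-0.19  0.4   0.18  2.26 -0.45  0.2   0.43]
```

```bash

python3 -m inch '[{"offset":[0,0,0],"rot":[0,0,0],"fingers":0.8},{"offset":[0,0,0],"rot":[0,0,0],"fingers":0.6},{"offset":[0,0,0],"rot":[0,0,0],"fingers":0.45},{"offset":[0,0,0],"rot":[0,0,0],"fingers":0.45},{"offset":[0,0,-0.05],"rot":[0,0,0],"fingers":0.45}]' 20
python3 -m inch '[{"offset":[0,0,-0.1],"rot":[0,0,0],"fingers":0.45},{"offset":[0,0,-0.1],"rot":[0,0,0],"fingers":0.45},{"offset":[0,0.08,0],"rot":[0,0,0],"fingers":0.45},{"offset":[0,0.08,0],"rot":[0.03,0,0],"fingers":1},{"offset":[0,0,0],"rot":[0,0,0],"fingers":1}]'
python3 - <<'E'
from h import *
to_g([163,2,30])
im=ctrl.get_image('wrist');red(im)
p=np.load('g.npy');Rg,o=gpose(p);n=Rg.apply([0,0,1])
c=im['color'].astype(int);m=(c[...,2]>c[...,1]+60)&(c[...,2]>c[...,0]+60)
N,l,st,ce=cv2.connectedComponentsWithStats(m.astype(np.uint8))
for i in range(1,N):
    if st[i,4]>20:
        y,x=np.nonzero(l==i);f=np.polyfit(y,x,1)
        for z in (11.8,15.5):
            e=[Rg.inv().apply(onplane(im,np.polyval(f,v),v,o+n*z,n)-o).round(1).tolist() for v in (y.min(),y.max())];print(z,e)
E
```

```text
time: 16.68
position: [507.9, 7.8, 105.0]
tool_rot: [0.686, 0.712, 0.115, 0.099]
force: [0.4, 1.1, 0.2]
finger_gap: 0.275
gripper_force: 0.0
time: 17.1
position: [525.5, 8.0, 143.7]
tool_rot: [0.687, 0.714, 0.1, 0.085]
force: [2.0, 0.1, 0.7]
finger_gap: 0.011
gripper_force: 0.0
units [-0.004 -0.032  0.197] mm [-0.6 -4.8 29.5] now g [170.3   2.1  59. ] toolz in g [-0.087  0.016 -0.996] tooly [ 0.996 -0.001 -0.087] Fg [ 2.16  0.06 -0.01] t 17.1 j [-0.31  0.36  0.35  2.13 -0.35  0.43  0.34]
red [266   0   3  68 171] x=266.9 at row 35 slope 0.010
red [173 142  13 124 258] x=179.6 at row 207 slope 0.083
red [299 160   7 108 234] x=302.0 at row 212 slope -0.040
11.8 [[169.5, 126.0, 11.8], [170.1, 91.6, 11.8]]
15.5 [[169.8, 124.8, 15.5], [170.4, 91.1, 15.5]]
11.8 [[110.9, 47.5, 11.8], [112.1, -39.1, 11.8]]
15.5 [[112.3, 47.9, 15.5], [113.5, -37.0, 15.5]]
11.8 [[193.6, 37.0, 11.8], [193.3, -36.9, 11.8]]
15.5 [[193.4, 37.6, 15.5], [193.1, -34.9, 15.5]]
```

```bash
python3 - <<'E'
from h import *
im=ctrl.get_image('wrist');p=np.load('g.npy');Rg,o=gpose(p);n=Rg.apply([0,0,1]);c=im['color'].astype(int)
for v in range(130,172,2):
    r=c[v,296:312];d=r[:,2]-r[:,1];print(v,d.max(),c[v,320].tolist(),c[v,285].tolist())
for d in ctrl.silhouettes('slat_b','wrist')[:4]: print(d['p'],np.round(d['rect']))
for v in (140,150,160): print(v,Rg.inv().apply(onplane(im,303,v,o+n*13,n)-o).round(1))
E
```

```text
130 4 [140, 143, 144] [95, 97, 97]
132 4 [137, 141, 142] [91, 96, 94]
134 4 [92, 94, 97] [93, 98, 97]
136 6 [92, 94, 95] [92, 94, 95]
138 4 [98, 101, 100] [89, 93, 93]
140 5 [94, 97, 99] [93, 95, 97]
142 5 [91, 94, 95] [95, 100, 99]
144 5 [91, 100, 102] [92, 99, 103]
146 7 [103, 110, 115] [99, 107, 113]
148 51 [98, 107, 113] [97, 106, 110]
150 62 [102, 111, 116] [100, 109, 113]
152 57 [171, 186, 196] [100, 106, 111]
154 58 [170, 184, 192] [99, 107, 112]
156 62 [169, 185, 194] [98, 106, 112]
158 78 [172, 188, 195] [100, 107, 110]
160 122 [169, 185, 193] [95, 104, 109]
162 124 [172, 186, 196] [99, 107, 112]
164 124 [169, 186, 195] [97, 106, 112]
166 129 [171, 186, 196] [99, 107, 112]
168 129 [171, 186, 195] [100, 107, 112]
170 130 [172, 188, 198] [99, 109, 112]
0.74 [284. 212. 151. 128.]
0.56 [151. 208. 153. 142.]
140 [190.4  49.6  13. ]
150 [190.7  43.5  13. ]
160 [190.9  37.3  13. ]
```

```bash

python3 -m inch '[{"offset":[-0.024,-0.03,0.08],"rot":[0,0,0],"fingers":1},{"offset":[0,0,0.08],"rot":[0,0,0],"fingers":1},{"offset":[0,0,0.04],"rot":[0,0,0],"fingers":1},{"offset":[0,0,0],"rot":[0,0,0],"fingers":1},{"offset":[0,0,0],"rot":[0,0,0],"fingers":1}]'
python3 -c "
from h import *
to_g([163,-1.5,24])"
```

```text
time: 17.67
position: [524.3, 4.6, 110.7]
tool_rot: [0.688, 0.714, 0.098, 0.083]
force: [0.2, 0.8, 0.2]
finger_gap: -0.0
gripper_force: 0.0
units [-0.002  0.037  0.026] mm [-0.3  5.6  4. ] now g [157.8  -1.3  28.5] toolz in g [-0.092  0.016 -0.996] tooly [ 0.996 -0.002 -0.092] Fg [0.34 0.81 0.11] t 17.6667 j [-0.25  0.41  0.28  2.17 -0.4   0.35  0.4 ]
```

```bash

python3 -m inch '[{"offset":[0,0,0.015],"rot":[0,0,0],"fingers":1},{"offset":[0,0,0.013],"rot":[0,0,0],"fingers":1},{"offset":[0,0,0],"rot":[0,0,0],"fingers":1}]'|egrep 'force:|pos'
python3 -m inch '[{"offset":[0,-0.010,0.0009],"rot":[0,0,0],"fingers":1},{"offset":[0,-0.010,0.0009],"rot":[0,0,0],"fingers":1},{"offset":[0,0,0],"rot":[0,0,0],"fingers":1}]'|egrep 'force:'
python3 -m inch '[{"offset":[0,-0.010,0.0009],"rot":[0,0,0],"fingers":1},{"offset":[0,0,0],"rot":[0,0,0],"fingers":1}]'|egrep 'force:'
python3 -m inch '[{"offset":[0,-0.010,0.0009],"rot":[0,0,0],"fingers":1},{"offset":[0,0,0],"rot":[0,0,0],"fingers":1}]'|egrep 'force:'
python3 -m inch '[{"offset":[0,-0.010,0.0009],"rot":[0,0,0],"fingers":1},{"offset":[0,0,0],"rot":[0,0,0],"fingers":1}]'|egrep 'force:'
python3 -c "
from h import *
to_g([163,-1.5,24])"
```

```text
position: [526.1, 5.0, 107.0]
force: [-0.3, -0.1, -0.6]
gripper_force: 0.0
force: [0.2, 0.1, 0.3]
gripper_force: 0.0
force: [0.4, 0.9, -0.5]
gripper_force: 0.0
force: [-0.0, 0.5, 0.4]
gripper_force: 0.0
force: [-0.2, 0.1, 0.3]
gripper_force: 0.0
units [-0.003  0.084 -0.005] mm [-0.5 12.5 -0.8] now g [150.4  -1.   24.3] toolz in g [-0.091  0.016 -0.996] tooly [ 0.996 -0.002 -0.091] Fg [-0.08  0.14  0.32] t 18.6667 j [-0.24  0.41  0.26  2.19 -0.42  0.32  0.41]
```

```bash

python3 -m inch '[{"offset":[0,-0.010,0.0009],"rot":[0,0,0],"fingers":1},{"offset":[0,0,0],"rot":[0,0,0],"fingers":1}]'|egrep 'force:'
python3 -m inch '[{"offset":[0,-0.010,0.0009],"rot":[0,0,0],"fingers":1},{"offset":[0,0,0],"rot":[0,0,0],"fingers":1}]'|egrep 'force:'
python3 -m inch '[{"offset":[0,-0.010,0.0009],"rot":[0,0,0],"fingers":1},{"offset":[0,0,0],"rot":[0,0,0],"fingers":1}]'|egrep 'force:'
python3 -c "
from h import *
to_g([163,-1.5,24])"
```

```text
force: [0.2, -0.1, 0.6]
gripper_force: 0.2
force: [1.0, 0.3, 0.3]
gripper_force: 0.2
force: [0.5, -0.3, 0.9]
gripper_force: 0.3
units [-0.003  0.114 -0.008] mm [-0.5 17.1 -1.2] now g [145.9  -1.   24.4] toolz in g [-0.091  0.016 -0.996] tooly [ 0.996 -0.002 -0.091] Fg [ 0.76 -0.29  0.67] t 19.1667 j [-0.23  0.41  0.26  2.2  -0.42  0.31  0.41]
```

```bash

python3 -m inch '[{"offset":[0,-0.010,0.0009],"rot":[0,0,0],"fingers":1},{"offset":[0,0,0],"rot":[0,0,0],"fingers":1}]'|egrep 'force:'
python3 -m inch '[{"offset":[0,-0.010,0.0009],"rot":[0,0,0],"fingers":1},{"offset":[0,0,0],"rot":[0,0,0],"fingers":1}]'|egrep 'force:'
python3 -m inch '[{"offset":[0,-0.010,0.0009],"rot":[0,0,0],"fingers":1},{"offset":[0,0,0],"rot":[0,0,0],"fingers":1}]'|egrep 'force:'
python3 -m inch '[{"offset":[0,-0.010,0.0009],"rot":[0,0,0],"fingers":1},{"offset":[0,0,0],"rot":[0,0,0],"fingers":1}]'|egrep 'force:'
python3 -c "
from h import *
to_g([163,-1.5,24]);red(ctrl.get_image('wrist'))"
```

```text
force: [0.1, -0.5, 0.3]
gripper_force: 0.3
force: [0.3, -0.4, -0.1]
gripper_force: 0.3
force: [1.1, 0.2, 0.7]
gripper_force: 0.2
force: [0.6, 0.6, 1.1]
gripper_force: 0.3
units [-0.003  0.155 -0.012] mm [-0.5 23.2 -1.8] now g [139.7  -0.9  24.3] toolz in g [-0.091  0.016 -0.996] tooly [ 0.996 -0.001 -0.091] Fg [0.97 0.61 0.79] t 19.8333 j [-0.23  0.41  0.25  2.22 -0.43  0.3   0.42]
red [326   0   9 115 381] x=330.1 at row 55 slope -0.046
red [207 144   4  37  55] x=209.0 at row 160 slope 0.061
red [348 151   3  20  28] x=349.0 at row 160 slope -0.077
red [340 188   9  79 231] x=343.9 at row 228 slope -0.075
red [210 203   7  70 175] x=213.2 at row 238 slope 0.056
```

```bash

python3 -m inch '[{"offset":[0,-0.010,0.0009],"rot":[0,0,0],"fingers":1},{"offset":[0,0,0],"rot":[0,0,0],"fingers":1}]'|egrep 'force:'
python3 -m inch '[{"offset":[0,-0.010,0.0009],"rot":[0,0,0],"fingers":1},{"offset":[0,0,0],"rot":[0,0,0],"fingers":1}]'|egrep 'force:'
python3 -m inch '[{"offset":[0,-0.010,0.0009],"rot":[0,0,0],"fingers":1},{"offset":[0,0,0],"rot":[0,0,0],"fingers":1}]'|egrep 'force:'
python3 -m inch '[{"offset":[0,-0.007,0.0006],"rot":[0,0,0],"fingers":1},{"offset":[0,0,0],"rot":[0,0,0],"fingers":1}]'|egrep 'force:'
python3 -c "
from h import *
to_g([163,-1.5,24]);red(ctrl.get_image('wrist'))"
```

```text
force: [0.6, 0.7, 0.7]
gripper_force: 0.2
force: [-0.3, -0.2, 0.5]
gripper_force: 0.2
force: [3.2, 0.2, 0.2]
gripper_force: 1.7
force: [5.5, -1.3, 1.0]
gripper_force: 2.7
units [ 0.001  0.177 -0.013] mm [ 0.1 26.5 -1.9] now g [136.4  -1.5  24.4] toolz in g [-0.087  0.015 -0.996] tooly [ 0.996 -0.002 -0.087] Fg [ 5.42 -1.53 -0.92] t 20.55 j [-0.22  0.41  0.24  2.23 -0.43  0.28  0.42]
red [334   0   9 114 379] x=337.6 at row 55 slope -0.051
red [214 143   2  16  27] x=214.6 at row 149 slope 0.033
red [345 149   3  34  49] x=346.2 at row 165 slope -0.068
red [339 184   8  83 237] x=342.2 at row 225 slope -0.062
red [217 210   5  55 137] x=219.0 at row 237 slope 0.053
```

```bash

python3 -m inch '[{"offset":[0,-0.006,0.0006],"rot":[0,0,0],"fingers":1},{"offset":[0,0,0],"rot":[0,0,0],"fingers":1}]'|egrep 'force:|pos'
python3 -m inch '[{"offset":[0,-0.004,0.0004],"rot":[0,0,0],"fingers":1},{"offset":[0,0,0],"rot":[0,0,0],"fingers":1},{"offset":[0,0,0],"rot":[0,0,0],"fingers":1}]'|egrep 'force:|pos'
python3 -c "
from h import *
to_g([163,-1.5,24]);red(ctrl.get_image('wrist'))"
```

```text
position: [505.4, 3.4, 99.6]
force: [6.4, -2.0, 0.3]
gripper_force: 3.3
position: [505.3, 3.3, 99.6]
force: [7.8, -1.9, 0.9]
gripper_force: 3.7
units [ 0.003  0.178 -0.012] mm [ 0.4 26.8 -1.8] now g [136.2  -1.8  24.5] toolz in g [-0.085  0.015 -0.996] tooly [ 0.996 -0.002 -0.085] Fg [ 7.61 -2.19 -1.79] t 21.0167 j [-0.22  0.4   0.24  2.23 -0.43  0.28  0.43]
red [334   0   9 113 376] x=338.0 at row 55 slope -0.053
red [214 143   3  26  39] x=215.2 at row 155 slope 0.066
red [339 149   9 118 294] x=342.9 at row 214 slope -0.060
red [217 210   5  55 133] x=219.3 at row 237 slope 0.054
```

```bash
cat > v.py <<'E'
from h import *
import pickle,sys
im=ctrl.get_image('wrist');pickle.dump(im,open(sys.argv[1],'wb'));to_g([0,0,0]);red(im)
E
python3 -m inch '[{"offset":[0,0.02,0],"rot":[0,0,0],"fingers":1},{"offset":[0,0.02,0],"rot":[0,0,0],"fingers":1},{"offset":[0,0,-0.1],"rot":[0,0,0],"fingers":1},{"offset":[0,0,-0.15],"rot":[0,0,0],"fingers":1},{"offset":[-0.1,0,-0.15],"rot":[0,0,0],"fingers":1}]'
python3 -m inch '[{"offset":[-0.1,0.05,-0.1],"rot":[0,0,0],"fingers":1},{"offset":[0,0,0],"rot":[0,0,0],"fingers":1},{"offset":[0,0,0],"rot":[0,0,0],"fingers":1}]' >/dev/null
python3 v.py v1.pkl
python3 -m inch '[{"offset":[0,0.2,0],"rot":[0,0,0],"fingers":1},{"offset":[0,0.2,0],"rot":[0,0,0],"fingers":1},{"offset":[0,0.2,0],"rot":[0,0,0],"fingers":1},{"offset":[0,0,0],"rot":[0,0,0],"fingers":1},{"offset":[0,0,0],"rot":[0,0,0],"fingers":1}]'
python3 v.py v2.pkl
```

```text
time: 21.48
position: [491.6, -9.8, 156.9]
tool_rot: [0.687, 0.716, 0.097, 0.081]
force: [1.0, -0.1, -0.2]
finger_gap: -0.0
gripper_force: 0.0
units [ 0.196 -0.952  0.741] mm [  29.4 -142.7  111.1] now g [152.3 -31.5  97. ] toolz in g [-0.092  0.017 -0.996] tooly [ 0.996 -0.002 -0.092] Fg [-0.2   0.89 -0.32] t 21.7833 j [-0.27  0.28  0.38  2.14 -0.32  0.51  0.38]
red [296   0   3  66 116] x=297.0 at row 32 slope -0.021
red [305  93   3  14  30] x=305.8 at row 99 slope -0.047
red [303 108   4 108 175] x=304.5 at row 162 slope -0.027
red [216 141   5  69 101] x=217.7 at row 175 slope 0.051
red [293 234   2  27  37] x=293.7 at row 249 slope -0.028
time: 22.2
position: [584.6, -22.9, 194.9]
tool_rot: [0.687, 0.715, 0.097, 0.082]
force: [-0.0, -0.5, -0.2]
finger_gap: -0.0
gripper_force: 0.0
units [ 0.195 -1.543  0.737] mm [  29.3 -231.5  110.5] now g [240.9 -31.3  87.6] toolz in g [-0.095  0.017 -0.995] tooly [ 0.995 -0.    -0.095] Fg [-0.35  0.34  0.03] t 22.25 j [-0.26  0.38  0.39  1.91 -0.31  0.65  0.35]
red [158   0   8  68 109] x=161.3 at row 32 slope 0.093
red [87 90  4 14 28] x=88.2 at row 97 slope 0.158
red [178  95  12 123 251] x=183.6 at row 156 slope 0.075
red [179 237   4  30  64] x=180.5 at row 252 slope 0.084
```

```bash
python3 - <<'E'
from h import *
import pickle
from scipy.optimize import least_squares
v=[pickle.load(open(f,'rb')) for f in('v1.pkl','v2.pkl')];p=np.load('g.npy')
def lines(im):
    c=im['color'].astype(int);return np.clip(c[...,2]-c[...,1]-15,0,None)*(c[...,2]-c[...,0]>15)
L=[lines(i) for i in v]
def sub(k,u,r):  # weighted column near u at row r, averaged over 1 row
    r=int(round(r));a=L[k][r,max(0,int(u)-9):int(u)+10];
    return (a*np.arange(max(0,int(u)-9),max(0,int(u)-9)+len(a))).sum()/a.sum() if a.sum()>40 else np.nan
def tri(ys,x0):
    out=[]
    for y in ys:
        q=np.array([x0,12.])
        for _ in range(6):
            pr=[proj(im,g2w(p,[q[0],y,q[1]]))[0] for im in v]
            ob=[sub(k,pr[k][0],pr[k][1]) if 0<=pr[k][1]<383 else np.nan for k in (0,1)]
            if np.isnan(ob).any(): break
            s=least_squares(lambda t:[proj(v[k],g2w(p,[t[0],y,t[1]]))[0][0]-ob[k] for k in(0,1)],q);q=s.x
        else: out.append([y,*q])
    return np.array(out)
for n,ys,x in [('hungL',range(64,152,4),172),('B',range(-42,44,4),180),('hungR',range(-152,-62,4),172)]:
    o=tri(ys,x)
    if len(o): print(n,len(o),'x,z med',np.median(o[:,1:],0).round(2),'std',o[:,1:].std(0).round(2),'yaw',-np.polyfit(o[:,0],o[:,1],1)[0].round(4),'y',o[:,0].min(),o[:,0].max())
# B red extent in y
for k in (0,1):
    ok=[y for y in np.arange(-60,61,1.) if (lambda q: L[k][int(round(q[1])),int(q[0])-6:int(q[0])+7].max()>25)(proj(v[k],g2w(p,[178,y,12]))[0])];print('B y ext',min(ok),max(ok))
E
```

```text
hungL 10 x,z med [170.54  17.27] std [0.11 0.19] yaw 0.0091 y 64.0 100.0
B 22 x,z med [178.65  13.41] std [0.26 0.24] yaw 0.0099 y -42.0 42.0
hungR 5 x,z med [172.54  16.54] std [0.08 0.15] yaw 0.0131 y -80.0 -64.0
B y ext -47.0 45.0
B y ext -47.0 45.0
```

```bash
python3 - <<'E'
from h import *
import pickle
from scipy.optimize import least_squares
p=np.load('g.npy');v=[pickle.load(open(f,'rb')) for f in('v1.pkl','v2.pkl')]
Rg,o=gpose(p);n=Rg.apply([0,0,1])
for k,u,r in ((0,217.7,175),(0,216,145),(1,88.2,97)):
    for z in (8.5,11.8,15.5): print(k,z,Rg.inv().apply(onplane(v[k],u,r,o+n*z,n)-o).round(1))
E
```

```text
0 8.5 [111.2 -16.6   8.5]
0 11.8 [112.  -15.9  11.8]
0 15.5 [112.9 -15.2  15.5]
0 8.5 [110.8   7.    8.5]
0 11.8 [111.6   7.4  11.8]
0 15.5 [112.4   7.8  15.5]
1 8.5 [108.2  43.2   8.5]
1 11.8 [110.4  43.1  11.8]
1 15.5 [112.8  42.9  15.5]
```

Both red lines triangulate to the same dropped-in height, about 13.5 mm. An undropped slat would read about 3 mm higher. Both slats are square and centred, and the gripper is clear, so I'm handing in.

```bash
python3 -c "
from cell import ctrl
print(ctrl.close_job())"
```

```text
the job is handed in; nothing more can be done
None
```

I drew slat_a home until it stopped firmly at about 8 N, laid slat_b, let it go and drew it home the same way, then handed the job in at about 22 s of the 58 s allowed; both slats measured dropped in, square and centred, no verdict came back, and I viewed 12 pictures against the limit of 10.

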